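# Fill and lock a soap canister for the display

### The job

Get the soap canister ready for the display: tip the soap bars off the pouring tray into the open canister, put in any bars lying loose on the counter as well, and leave the empty tray lying flat on the counter. Then fit the lid, push it down and give it a quarter turn clockwise so that it springs up into its lock, and by the lid's handle stand the packed canister upright on the middle of the low dark-wood display board. Do not tip the canister over, and do not move the mug, the bowl or the vase.

Things in the scene. Friction and masses are not known exactly. Their poses are not given: they have to be found in the camera images.
- canister: open round white tin, outer diameter 172 mm (rim 175), 145 mm high, about 0.26 kg, standing loose on a rubber foot that grips, so that it hardly spins when the lid is turned; origin at the centre of its underside, z up. In its mouth, flush with the rim, is a flat steel bayonet collar that leaves a clear opening of 140 mm diameter.
- canister_mouth (a point): centre of the canister's mouth, level with the rim, 145 mm above its underside
- slot (a point): top of the collar at the middle of one of its two slots (gaps 50 degrees wide, for the lid's lugs), 76 mm from the axis on the canister's +x side; the other slot is opposite, at -x. Seen from above, a lug can go on from its slot only clockwise, under the collar, which is 8 mm thick there; anticlockwise is blocked.
- pocket (a point): top of the collar over a lock pocket: centred 80 degrees (1.4 rad) clockwise of the +x slot, a recess 3 mm high and 44 degrees wide in the collar's underside, into which a lug springs up, with a stop behind it; the other pocket is opposite
- lid: round lid, lying right way up on the counter at the start, 0.17 kg; origin at the centre of its underside, z up. Wooden cap of diameter 176 mm (z 20 to 34 mm) with an upright wooden bar handle on top (84 mm long along the lid's x, 16 mm thick, z 34 to 80 mm); below the cap a black seal ring and a steel plug of diameter 132 mm (z 0 to 20 mm) with two lugs.
- lug (a point): one of the lid's two lugs: 40 mm wide, 8 mm thick (z 0 to 8 mm of the lid), reaching to 78 mm from the axis on the lid's +x and -x sides, under the two ends of the handle. The lid goes on with the handle in line with the canister's slots, either way round; locked, the handle stands about across them.
- lid_seal (a point): centre of the seal's underside, 10 mm above the lid's origin. The seal is a spring. Set on, the lid rests on it with its origin 135 mm above the canister's underside and cannot turn; push down 8 to 9 mm (4 N at first, 13 N at 9 mm, hard stop at 10 mm), turn 80 degrees clockwise, let go: it springs up and stays locked, origin 132 mm above the canister's underside. It then carries the full canister.
- lid_grip (a point): on the lid's axis, in the middle of the bar handle's length and 20 mm under its top edge (60 mm above the lid's origin): where to pinch the handle, across its 16 mm thickness (the lid's y)
- tray: wooden pouring tray, 230 mm long (its x), 118 mm wide, floor 6 mm thick, walls 8 mm thick up to 34 mm on both long sides and at the +x end; the -x end is open. A bridge handle crosses its middle (along y): a bar 14 mm thick (in x), z 72 to 96 mm. Origin at the centre of the underside, z up; 0.28 kg. Soap slides on it once it is tilted by about 16 to 24 degrees.
- tray_lip (a point): middle of the tray's open edge, on the floor's upper side (115 mm from the origin towards -x, 6 mm up)
- tray_grip (a point): middle of the tray's bridge handle (84 mm above the origin, 12 mm under the handle's top): where to pinch it, across its 14 mm thickness (the tray's x)
- board: low dark-wood display board, fixed, 220 x 220 mm, its top 30 mm above the counter; origin at the centre of its underside
- board_top (a point): centre of the display board's upper face
- mug: terracotta mug, diameter 80 mm, 90 mm high; bystander, origin at the centre of its underside
- bowl: blue bowl, diameter 120 mm, 50 mm high; bystander, origin at the centre of its underside
- vase: small green vase, diameter 84 mm, 110 mm high; bystander, origin at the centre of its underside
- bar1: bar of soap, 64 x 42 x 24 mm with rounded edges, 55 g, cream; origin at the centre of its underside (when it lies flat as made), x along its 64 mm length, z up through its 24 mm thickness; starts on the tray; may be absent
- bar2: bar of soap, 64 x 42 x 24 mm with rounded edges, 55 g, cream; origin at the centre of its underside (when it lies flat as made), x along its 64 mm length, z up through its 24 mm thickness; starts on the tray; may be absent
- bar3: bar of soap, 64 x 42 x 24 mm with rounded edges, 55 g, cream; origin at the centre of its underside (when it lies flat as made), x along its 64 mm length, z up through its 24 mm thickness; starts on the tray; may be absent
- bar4: bar of soap, 64 x 42 x 24 mm with rounded edges, 55 g, cream; origin at the centre of its underside (when it lies flat as made), x along its 64 mm length, z up through its 24 mm thickness; starts on the tray; may be absent
- bar5: bar of soap, 64 x 42 x 24 mm with rounded edges, 55 g, cream; origin at the centre of its underside (when it lies flat as made), x along its 64 mm length, z up through its 24 mm thickness; starts on the tray; may be absent
- bar6: bar of soap, 64 x 42 x 24 mm with rounded edges, 55 g, cream; origin at the centre of its underside (when it lies flat as made), x along its 64 mm length, z up through its 24 mm thickness; starts loose on the counter; may be absent
- bar7: bar of soap, 64 x 42 x 24 mm with rounded edges, 55 g, cream; origin at the centre of its underside (when it lies flat as made), x along its 64 mm length, z up through its 24 mm thickness; starts loose on the counter; may be absent
- bar8: bar of soap, 64 x 42 x 24 mm with rounded edges, 55 g, cream; origin at the centre of its underside (when it lies flat as made), x along its 64 mm length, z up through its 24 mm thickness; starts loose on the counter; may be absent
There are look-alikes about, which are no part of the job. What is shaped like the bar2 but pink or turquoise is not meant.

How it is judged:
By the outcome, as a careful person would: the job done as asked, in the order asked, and still so for the second after the job is handed in, with the robot touching nothing.
Of bar1, bar2, bar3, bar4, bar5 only 3 to 4 are there at a start; the rules pass over those that are not, and their reading is None.
Of bar6, bar7, bar8 only 2 to 3 are there at a start; the rules pass over those that are not, and their reading is None.
At some moment in a run one of bar6, bar7, bar8, lid may be knocked a few centimetres aside while the robot is not near it.
It also fails if it takes over 200 s, if anything falls off the work surface, if the arm or the gripper's body presses on something with over 40 N, if the wrist force passes 120 N, or if a joint passes its speed limit or range.

### The arm

A 7-joint arm with a two-finger parallel gripper is mounted at the origin on the work surface. World frame = base frame: x ahead of the robot, y to its left, z up, the work surface at z = 0. Lengths are in m, angles in rad, forces in N, time in s.
With the tool pointing down it reaches from about 0.4 to 0.85 m from the base axis. Payload 10.4 kg.
Tool frame: the origin (TCP) lies midway between the tips of the shut fingers; the grasp point (between the pads) lies 19 mm behind it (r.grasp_offset is the distance from the TCP to the grasp point, in m); x points along the fingers, y is the direction in which the jaws open and shut, and the axes are right-handed (so a half turn about x gives the same grasp; the last joint's range is limited). The gripper opens to 87 mm and grips with 3 to 60 N. Pads are 19 mm wide; open, the fingers measure 117 mm over their backs; the gripper's body (75 mm by 190 mm) begins 51 mm behind the grasp point.
Start: joints at [1.113, 0.332, -0.065, 1.46, 0.022, 1.35, -0.088], TCP at [0.263, -0.567, 0.201] pointing down, gripper open.
Joint ranges: [-2.6, 2.6], [-0.5, 2.12], [-1.47, 1.34], [0.16, 2.42], [-1.27, 4.41], [0.06, 2.06], [-2.6, 2.6]. Speed limits (rad/s): [2.22, 2.22, 2.79, 2.79, 3.14, 3.14, 3.14].

### API

Orientations are given as a unit quaternion [x, y, z, w].
In Python, from bench import r, vision, close_job gives the robot as it stands. The module is installed in compiled form; this text tells all that it offers.
- The arm moves only by the shell command python3 -m pendant 'ROWS' [OPENING] [FORCE]. ROWS is text: rows parted by semicolons, each of 6 numbers parted by spaces: the shift along the tool's x, y, z in units of 0.25 m (1.0 is 0.25 m), then the turn, a rotation vector about the tool's x, y, z in units of 1.5 rad (1.0 is 1.5 rad). A call has 1 to 8 rows; each row is the pose to reach, as a shift and turn from the pose commanded when the call began, along the tool's axes at that moment; what a row does not reach only later rows make up. A row lasts 1/10 s, in which the tool goes at most 50 mm and 8.59 degrees, less where a joint would pass 70% of its speed; a pose out of reach is approached as far as the arm can. A call with a number of a shift or a turn outside -1 to 1 is refused whole. A call with a gripper value outside its range is refused whole. OPENING is the gripper command: -1 is shut, 1 is fully open, values between are in proportion, set as the call begins (- or left out, the last holds). The fingers move at their own pace and stop on an object; FORCE is the grip in N (left out, the last holds). Time passes only in rows, so rows that repeat a pose let the fingers close. It gives the time, the measured TCP pose, the force and the opening at its end, in the units of the state.
- r.read_state(): the state, without advancing time (a new reading comes with each control period).
- vision.camera(name): name is "scene" or "side" or "wrist"; returns (picture, depth): 420x560x3 uint8, blue, green, red; 420x560 float32, m along the optical axis (not along the pixel's ray), 0 where there is no reading.
- vision.get_calibration(name): a dict with "camera_matrix" (3x3 intrinsics, pixels), "rvec" (rotation vector, rad) and "tvec" (3), from world to camera coordinates, as OpenCV has them. Camera axes: x right, y down, z forward; pixel columns grow to the right and rows downward; lengths in m; the calibration is good to about 2 mm. A picture is of the moment at which its call begins: read the wrist's pose just before it. get_calibration takes no time and is no camera call; for the wrist camera it gives the pose at the moment of the call.
- close_job(): hands the job in, once; it reports no verdict.
The state is a dict: "time": time; "joint_positions": joint angles; "joint_vel": joint speeds; "joint_torque": joint torques, N m; "ee_pos": TCP position; "eef_rot": TCP orientation; "ft_force": force on the tool from outside, world axes, zero at the start; "torque": the same for the moment, N m; "width": finger opening in m.
Only numpy, scipy, OpenCV 4.12 (cv2) and the standard library are available. Lean on these libraries where they do the work, as an engineer would, in place of code of your own. Each camera call takes 0.05 s, during which the arm holds its last target. There are 200 camera calls.

## Working session

There is one attempt and no reset: what is moved stays moved. The work goes in short steps, Python scripts to look and compute and a shell command to move; the robot and the scene stay as the last step left them, time stands still between calls to the robot, and variables do not carry over. Pictures are saved under pics/ and viewed, about 12 in all and at most 16, crops included, and the job is handed in when it is done.

```bash
mkdir -p pics; ls; cat > h.py <<'E'
import numpy as np, cv2
from scipy.spatial.transform import Rotation as R
from bench import r, vision
def cam(n):
    c=vision.get_calibration(n); im,d=vision.camera(n); return im,d,c
def pts(d,c):
    K=np.array(c["camera_matrix"]); Rm=cv2.Rodrigues(np.array(c["rvec"],float))[0]; t=np.array(c["tvec"],float).ravel()
    v,u=np.mgrid[:d.shape[0],:d.shape[1]]
    P=np.stack([(u-K[0,2])/K[0,0]*d,(v-K[1,2])/K[1,1]*d,d],-1)
    W=(P-t)@Rm
    W[d<=0]=np.nan
    return W
def st():
    s=r.read_state(); return s,np.array(s["ee_pos"]),R.from_quat(s["eef_rot"])
def plan(p=None,q=None):
    "shift (units) and turn (units) to world TCP pos p, rotation q, from the measured pose"
    s,p0,R0=st()
    sh=R0.inv().apply(np.array(p)-p0)/.25 if p is not None else np.zeros(3)
    tu=(R0.inv()*q).as_rotvec()/1.5 if q is not None else np.zeros(3)
    print("shift",sh.round(3),"turn",tu.round(3))
def down(yaw):
    "tool pointing down with jaw axis y at world yaw"
    y=np.array([np.cos(yaw),np.sin(yaw),0]);x=np.array([0,0,-1.]);return R.from_matrix(np.stack([x,y,np.cross(x,y)],1))
E
python3 - <<'E'
from h import *
for n in("scene","side"):
    im,d,c=cam(n); cv2.imwrite(f"pics/{n}0.png",im); np.savez(f"{n}0.npz",im=im,d=d,W=pts(d,c))
    print(n,-cv2.Rodrigues(np.array(c["rvec"],float))[0].T@np.array(c["tvec"]).ravel())
s,p,q=st(); print(s); print(q.as_matrix().round(3))
E
```

```text
pics
scene [1.24664513 0.20533896 1.10928827]
side [0.07277438 0.98131521 0.90129221]
{'time': 0.1, 'joint_positions': array([ 1.11340335,  0.33278666, -0.06472123,  1.46086161,  0.02158826,
        1.34993116, -0.08851197]), 'joint_vel': array([-5.81842017e-05, -1.31755523e-03,  5.60006498e-04, -2.65536011e-03,
       -7.52362579e-04, -1.15748445e-03, -7.00873255e-05]), 'joint_torque': array([ 3.22550215e-03, -6.24540424e+01,  2.60793610e-02, -3.90715349e+01,
       -6.13419455e-02,  3.67298070e-02,  1.62184069e-04]), 'ee_pos': array([ 0.26311087, -0.56649169,  0.20054529]), 'eef_rot': array([-0.69034808, -0.15296559,  0.69057408, -0.15208056]), 'ft_force': array([ 0.13791658, -0.07966222, -0.32736641]), 'torque': array([-0.0299336 ,  0.03025809,  0.0134834 ]), 'width': 0.08697236652839407}
[[-0.001  0.421 -0.907]
 [ 0.001 -0.907 -0.421]
 [-1.    -0.001  0.   ]]
```

View pics/scene0.png

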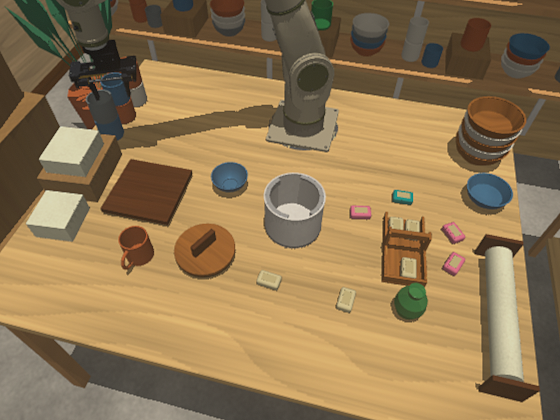

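View pics/side0.png

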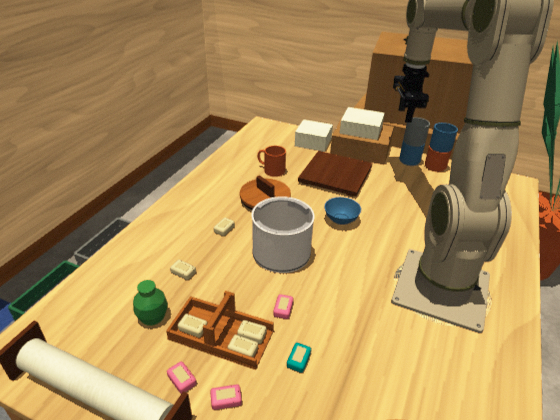

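```bash
cat >> h.py <<'E'
def pc(pix,W,im,r=40,z=(0.012,0.04),f=None):
    u,v=pix; w=W[v-r:v+r,u-r:u+r].reshape(-1,3); b=im[v-r:v+r,u-r:u+r].reshape(-1,3).astype(int)
    m=(w[:,2]>z[0])&(w[:,2]<z[1])
    if f is not None: m&=f(b)
    return w[m]
def rect(p):
    (cx,cy),(a,b),t=cv2.minAreaRect((p[:,:2]*1000).astype(np.float32))
    if a<b: a,b,t=b,a,t+90
    return np.array([cx,cy,a,b]).round(1),round((t+90)%180-90,1),len(p)
cream=lambda b:(b[:,2]>150)&(b[:,1]>140)&(b[:,2]-b[:,1]<45)
E
python3 - <<'E'
from h import *
S=np.load("scene0.npz"); im,W=S["im"],S["W"]
for n,p in dict(b1=(269,281),b2=(347,299)).items(): print(n,rect(pc(p,W,im,22,(.019,.03))))
print("pink",[ (n,rect(pc(p,W,im,14,(.019,.03)))) for n,p in dict(pk1=(361,212),pk2=(453,232),pk3=(455,263),tq=(403,197)).items()])
print("traybars",[rect(pc(p,W,im,16,(.025,.032))) for p in [(398,224),(413,226),(409,267)]])
w=pc((405,250),W,im,50,(.088,.1)); print("trayhandle",rect(w),w[:,2].max())
w=pc((405,250),W,im,50,(.031,.036)); print("traywalls",rect(w))
w=pc((205,248),W,im,40,(.028,.037)); print("lidcap",rect(w),cv2.minEnclosingCircle((w[:,:2]*1000).astype(np.float32)))
w=pc((205,240),W,im,30,(.074,.084)); print("lidhandle",rect(w))
w=pc((294,200),W,im,40,(.139,.150)); print("rim",cv2.minEnclosingCircle((w[:,:2]*1000).astype(np.float32)),w[:,2].max())
w=pc((148,190),W,im,50,(.026,.034)); print("board",rect(w))
for n,p,z in [("mug",(136,246),(.08,.1)),("bowl",(229,178),(.043,.055)),("vase",(411,300),(.03,.12))]:
    w=pc(p,W,im,30,z); print(n,rect(w),np.nanmax(w[:,2]))
E
```

```text
b1 (array([664.5,  43.7,  62.8,  41.8]), 84.2, 271)
b2 (array([671.8, 260.4,  63.3,  40. ]), -4.4, 298)
pink [('pk1', (array([364.2, 258.1,  62.7,  42.5]), -79.5, 193)), ('pk2', (array([372.9, 540.9,  63.2,  42.7]), 36.8, 226)), ('pk3', (array([484.6, 542.2,  62.9,  41.1]), -25.8, 258)), ('tq', (array([270.8, 382.1,  60.8,  44.6]), -85.0, 177))]
traybars [(array([403.7, 378.5,  99.3,  87.1]), 5.0, 261), (array([396.6, 413.2,  90.5,  80.5]), 5.0, 222), (array([527.1, 416.3, 110.6,  84.7]), 2.4, 334)]
trayhandle (array([562.5, 412.5, 219.6, 118.4]), 7.8, 252) 0.09991184513403648
traywalls (array([467.7, 399.1, 229.6, 117.8]), 4.4, 375)
lidcap (array([ 580. , -185.9,  269.9,  173.6]), 33.3, 2087) ((591.4310302734375, -206.6024169921875), 142.93504333496094)
lidhandle (array([ 620.1, -159.3,   83.7,   18. ]), -25.8, 139)
rim ((454.8585205078125, 62.53623962402344), 90.08419036865234) 0.14872144733752782
board (array([ 454.1, -398.3,  374.6,  338.8]), 13.7, 3126)
mug (array([ 667.1, -344.7,   82. ,   78.1]), 23.5, 191) 0.09285917859747775
bowl (array([ 347.3, -171.6,  118.3,  117.2]), 55.4, 161) 0.05309012431521173
vase (array([620.7, 422.6, 146.2, 121.2]), 14.3, 1095) 0.11323128793339074
```

```bash
python3 -m pendant '-0.8 0 0 0 0 0;-0.8 0 0 0 0 0;-0.8 0 0 0 0 0;-0.8 0 0 0 0 0' 1; python3 -m pendant '0 -1 -0.85 0 0 0;0 -1 -0.85 0 0 0;0 -1 -0.85 0 0 0;0 -1 -0.85 0 0 0;0 -1 -0.85 0 0 0;0 -1 -0.85 0 0 0;0 -1 -0.85 0 0 0;0 -1 -0.85 0 0 0';python3 -m pendant '0 -1 -0.85 0 0 0;0 -1 -0.85 0 0 0;0 -1 -0.85 0 0 0;0 -1 -0.85 0 0 0;0 -1 -0.85 0 0 0;0 -1 -0.85 0 0 0;0 -1 -0.85 0 0 0;0 -1 -0.85 0 0 0'
python3 - <<'E'
from h import *
im,d,c=cam("wrist"); S=cv2.imread("pics/scene0.png")
np.savez("wrist1.npz",im=im,d=d,W=pts(d,c))
crop=cv2.resize(S[180:320,330:480],None,fx=2.8,fy=3,interpolation=cv2.INTER_CUBIC)
out=np.hstack([cv2.resize(im,(373,280)),cv2.resize(crop,(300,280))]); 
out=np.zeros((420,800,3),np.uint8); out[:,:520]=im[:,20:540]; out[:261,520:]=cv2.resize(crop,(280,261)); cv2.imwrite("pics/w1.png",out)
print(st()[1], -cv2.Rodrigues(np.array(c["rvec"],float))[0].T@np.array(c["tvec"]).ravel())
E
```

```text
time: 0.5
ee_pos: [0.263, -0.5664, 0.4032]
eef_rot: [-0.69, -0.153, 0.69, -0.152]
ft_force: [0.7, -1.2, 0.5]
width: 0.0868
time: 1.3
ee_pos: [0.3521, -0.2466, 0.4018]
eef_rot: [0.69, 0.154, -0.69, 0.155]
ft_force: [-0.2, -0.5, -0.3]
width: 0.0872
time: 2.1
ee_pos: [0.4383, 0.0692, 0.401]
eef_rot: [-0.69, -0.155, 0.69, -0.154]
ft_force: [0.2, 0.0, -0.2]
width: 0.087
[0.43827583 0.06658306 0.40093807] [0.49934588 0.09764205 0.58404541]
```

View pics/w1.png

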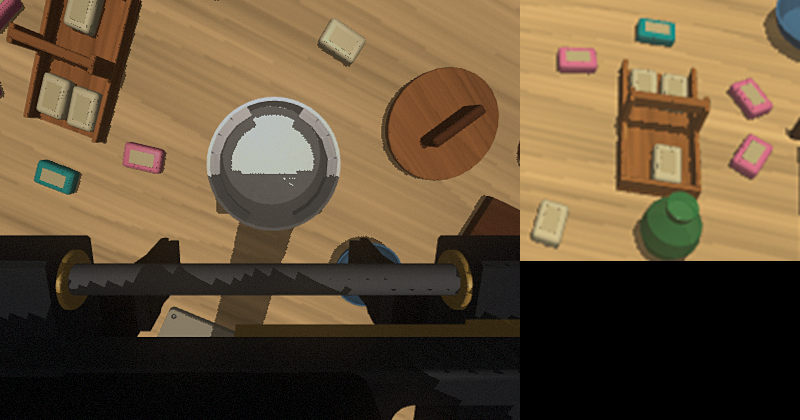

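```bash
python3 - <<'E'
from h import *
S=np.load("wrist1.npz"); im,W=S["im"],S["W"]
w=W.reshape(-1,3); m=(abs(w[:,0]-.455)<.1)&(abs(w[:,1]-.0625)<.1)&(w[:,2]>.138)&(w[:,2]<.152)
print(m.sum(), np.median(w[m][:,2]))
(c,rad)=cv2.minEnclosingCircle((w[m][:,:2]*1000).astype(np.float32)); print(c,rad)
c=np.array(c)/1000
d=w[:,:2]-c; rr=np.hypot(*d.T); a=np.degrees(np.arctan2(d[:,1],d[:,0]))%360
for lo in range(0,360,10):
    k=(a>=lo)&(a<lo+10)&(rr>.072)&(rr<.079)&(w[:,2]>0)
    print(lo,k.sum(),np.median(w[k][:,2]).round(3) if k.sum() else None,end=" | ")
print()
m=(abs(w[:,0]-.62)<.12)&(abs(w[:,1]+.16)<.12)
h=w[m&(w[:,2]>.072)&(w[:,2]<.09)]; print("lidhandle",rect(h))
h=w[m&(w[:,2]>.028)&(w[:,2]<.040)]; print("lidcap",cv2.minEnclosingCircle((h[:,:2]*1000).astype(np.float32)))
B=im.reshape(-1,3).astype(int)
tr=(abs(w[:,0]-.468)<.15)&(abs(w[:,1]-.4)<.12)
h=w[tr&(w[:,2]>.086)&(w[:,2]<.106)]; print("trayhandle",rect(h),np.median(h[:,2]))
h=w[tr&(w[:,2]>.0305)&(w[:,2]<.038)]; print("walls",rect(h))
h=w[(abs(w[:,0]-.6645)<.05)&(abs(w[:,1]-.0437)<.05)&(w[:,2]>.018)]; print("b1",rect(h))
# canister side at low height via scene to check position
S=np.load("scene0.npz"); im,W=S["im"],S["W"]; w=W.reshape(-1,3)
m=(abs(w[:,0]-.455)<.11)&(abs(w[:,1]-.0625)<.11)&(w[:,2]>.139)&(w[:,2]<.150);print("scene rim",cv2.minEnclosingCircle((w[m][:,:2]*1000).astype(np.float32)))
m=(abs(w[:,0]-.62)<.12)&(abs(w[:,1]+.16)<.12)&(w[:,2]>.028)&(w[:,2]<.040);print("scene lid",cv2.minEnclosingCircle((w[m][:,:2]*1000).astype(np.float32)))
m=(w[:,0]>.25)&(w[:,0]<.65)&(w[:,1]<-.2)&(w[:,1]>-.52)&(w[:,2]>.026)&(w[:,2]<.034)&(np.hypot(w[:,0]-.62,w[:,1]+.16)>.1)
p=w[m]; print("board",rect(p), p[:,:2].min(0),p[:,:2].max(0), np.median(p,axis=0))
tr=(abs(w[:,0]-.468)<.15)&(abs(w[:,1]-.4)<.1)
h=w[tr&(w[:,2]>.088)&(w[:,2]<.106)&(w[:,0]<.53)]; print("trayhandle",rect(h),np.median(h[:,2]))
E
```

```text
4234 0.1446315479765929
(454.4005126953125, 63.52854537963867) 87.5620346069336
0 35 0.006 | 10 36 0.006 | 20 32 0.006 | 30 39 0.006 | 40 44 0.006 | 50 75 0.144 | 60 75 0.144 | 70 81 0.144 | 80 81 0.144 | 90 1592 0.514 | 100 1370 0.516 | 110 94 0.144 | 120 83 0.144 | 130 84 0.144 | 140 80 0.144 | 150 83 0.144 | 160 75 0.144 | 170 72 0.144 | 180 30 0.006 | 190 28 0.006 | 200 31 0.006 | 210 29 0.006 | 220 36 0.006 | 230 75 0.144 | 240 79 0.144 | 250 80 0.144 | 260 79 0.144 | 270 80 0.144 | 280 81 0.144 | 290 92 0.144 | 300 89 0.144 | 310 87 0.144 | 320 94 0.144 | 330 93 0.144 | 340 93 0.144 | 350 92 0.144 | 
lidhandle (array([ 617. , -160.1,   83.9,   16.9]), -27.0, 695)
lidcap ((616.78662109375, -161.23251342773438), 88.23194885253906)
trayhandle (array([465.3, 398.1, 119.2,  25.8]), -85.6, 1186) 0.09485639077699735
walls (array([460.5, 397.7, 219.7, 119.6]), 4.3, 1731)
b1 (array([661.7,  42.1,  63.7,  42. ]), 84.0, 1189)
scene rim ((454.8585205078125, 62.53623962402344), 90.08419036865234)
scene lid ((619.1266479492188, -159.74368286132812), 88.81362915039062)
board (array([ 474.5, -360.8,  350.7,  318.7]), -0.2, 2914) [ 0.29968813 -0.51998034] [ 0.64999201 -0.20088581] [ 0.45681222 -0.40628561  0.02849149]
trayhandle (array([469.1, 399.7, 118.4,  30.9]), -82.2, 233) 0.0938545528859773
```

```bash
python3 - <<'E'
from h import *
print(st()[0]["joint_positions"].round(2)); plan([.466,.399,.25],down(np.radians(4.4)))
E
```

```text
[ 0.58 -0.08 -0.75  1.49 -0.06  1.71 -1.32]
shift [ 0.604 -1.157 -0.664] turn [-0.807  0.     0.001]
```

```bash
python3 -m pendant '0 -1 -0.6 -0.8 0 0;0 -1 -0.6 -0.8 0 0;0 -1 -0.6 -0.8 0 0;0 -1 -0.6 -0.8 0 0;0 -1 -0.6 -0.8 0 0;0 -1 -0.6 -0.8 0 0;0 -1 -0.6 -0.8 0 0;0 -1 -0.6 -0.8 0 0' 
python3 - <<'E'
from h import *
plan([.466,.399,.2],down(np.radians(4.4)))
E
```

```text
time: 2.95
ee_pos: [0.4693, 0.3558, 0.3996]
eef_rot: [0.481, 0.518, -0.483, 0.517]
ft_force: [-0.2, -0.2, 0.5]
width: 0.0871
shift [ 0.798  0.001 -0.174] turn [-0.003  0.001  0.002]
```

```bash
python3 -m pendant '0.7 0 -0.174 0 0 0;0.7 0 -0.174 0 0 0;0.7 0 -0.174 0 0 0;0.7 0 -0.174 0 0 0;0.7 0 -0.174 0 0 0' 
python3 - <<'E'
from h import *
im,d,c=cam("wrist"); W=pts(d,c); w=W.reshape(-1,3)
m=(abs(w[:,0]-.468)<.06)&(abs(w[:,1]-.4)<.1)&(w[:,2]>.088)&(w[:,2]<.104); print(m.sum(),rect(w[m]),np.percentile(w[m][:,0],[2,98]),np.percentile(w[m][:,1],[1,99]))
m=(abs(w[:,0]-.468)<.16)&(abs(w[:,1]-.4)<.1)&(w[:,2]>.02)&(w[:,2]<.04);print(rect(w[m]))
cv2.imwrite("pics/w2.png",im); plan([.466,.399,.065],down(np.radians(4.4)))
E
```

```text
time: 3.45
ee_pos: [0.466, 0.396, 0.2213]
eef_rot: [0.481, 0.515, -0.487, 0.516]
ft_force: [0.7, -1.1, 0.2]
width: 0.0873
2023 (array([465.7, 398.7, 117.2,  25.8]), -85.7, 2023) [0.45291036 0.47837173] [0.34113921 0.45650038]
(array([491.4, 400.1, 280.8, 118.3]), 4.4, 10303)
shift [ 0.638 -0.001 -0.011] turn [-0.009  0.002  0.002]
```

View pics/w2.png

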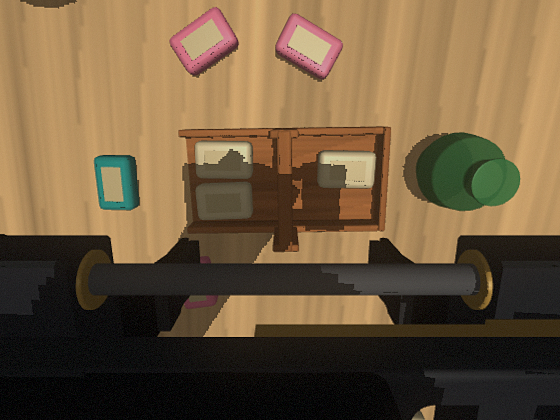

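```bash
python3 -m pendant '0.2 0 -0.01 0 0 0;0.4 0 -0.01 0 0 0;0.55 0 -0.01 0 0 0;0.625 0 -0.01 0 0 0;0.625 0 -0.01 0 0 0' ; python3 -m pendant '0 0 0 0 0 0;0 0 0 0 0 0;0 0 0 0 0 0;0 0 0 0 0 0;0 0 0 0 0 0;0 0 0 0 0 0;0 0 0 0 0 0;0 0 0 0 0 0' -1 50;  python3 -m pendant '-0.03 0 0 0 0 0;-0.08 0 0 0 0 0;-0.16 0 0 0 0 0;-0.16 0 0 0 0 0'
```

```text
time: 4.0
ee_pos: [0.4666, 0.4003, 0.0695]
eef_rot: [0.483, 0.515, -0.485, 0.516]
ft_force: [0.4, -0.2, -0.0]
width: 0.0873
time: 4.8
ee_pos: [0.4659, 0.4014, 0.0699]
eef_rot: [0.484, 0.516, -0.484, 0.516]
ft_force: [0.5, 0.8, 0.1]
width: 0.0311
time: 5.2
ee_pos: [0.4668, 0.403, 0.1135]
eef_rot: [0.485, 0.516, -0.482, 0.516]
ft_force: [0.0, -0.1, 0.4]
width: 0.0028
```

```bash
python3 -m pendant '-0.1 0 0 0 0 0;-0.1 0 0 0 0 0;-0.1 0 0 0 0 0;-0.1 0 0 0 0 0;-0.1 0 0 0 0 0;-0.1 0 0 0 0 0;-0.1 0 0 0 0 0;-0.1 0 0 0 0 0' 0.4; python3 - <<'E'
from h import *
im,d,c=cam("wrist"); W=pts(d,c); w=W.reshape(-1,3)
m=(abs(w[:,0]-.468)<.06)&(abs(w[:,1]-.4)<.1)&(w[:,2]>.088)&(w[:,2]<.104); print(m.sum(),rect(w[m]))
print(st()[0]["width"]);plan([.466,.399,.065],down(np.radians(4.4)))
E
```

```text
time: 6.0
ee_pos: [0.4659, 0.4014, 0.1348]
eef_rot: [0.484, 0.516, -0.484, 0.516]
ft_force: [-0.3, -0.5, -0.4]
width: 0.0572
2938 (array([465.5, 398.9, 117.1,  25.2]), -85.6, 2938)
0.0584825378904325
shift [ 0.279 -0.     0.01 ] turn [-0.009  0.     0.   ]
```

Tray undisturbed; the fingers just need longer to shut.

```bash
python3 -m pendant '0.1 0 0.01 0 0 0;0.2 0 0.01 0 0 0;0.28 0 0.01 0 0 0;0.28 0 0.01 0 0 0' ; python3 -m pendant '0 0 0 0 0 0;0 0 0 0 0 0;0 0 0 0 0 0;0 0 0 0 0 0;0 0 0 0 0 0;0 0 0 0 0 0;0 0 0 0 0 0;0 0 0 0 0 0' -1 50;  python3 -m pendant '0 0 0 0 0 0;0 0 0 0 0 0;0 0 0 0 0 0;0 0 0 0 0 0'
```

```text
time: 6.45
ee_pos: [0.465, 0.3976, 0.0624]
eef_rot: [0.482, 0.516, -0.485, 0.516]
ft_force: [0.2, 0.2, 1.0]
width: 0.0609
time: 7.25
ee_pos: [0.4661, 0.399, 0.065]
eef_rot: [0.484, 0.516, -0.484, 0.516]
ft_force: [-0.1, -0.3, 1.3]
width: 0.0136
time: 7.65
ee_pos: [0.4661, 0.399, 0.065]
eef_rot: [0.484, 0.516, -0.484, 0.516]
ft_force: [-0.7, 0.2, 1.0]
width: 0.0131
```

```bash
python3 -m pendant '-0.02 0 0 0 0 0;-0.07 0 0 0 0 0;-0.14 0 0 0 0 0;-0.22 0 0 0 0 0;-0.3 0 0 0 0 0;-0.38 0 0 0 0 0;-0.44 0 0 0 0 0;-0.47 0 0 0 0 0'; python3 -m pendant '-0.02 0 0 0 0 0;-0.07 0 0 0 0 0;-0.14 0 0 0 0 0;-0.22 0 0 0 0 0;-0.3 0 0 0 0 0;-0.38 0 0 0 0 0;-0.44 0 0 0 0 0;-0.47 0 0 0 0 0'
python3 -m pendant '0 0.01 0.03 0 0 0;0 0.03 0.09 0 0 0;0 0.055 0.165 0 0 0;0 0.09 0.265 0 0 0;0 0.12 0.365 0 0 0;0 0.155 0.465 0 0 0;0 0.19 0.57 0 0 0;0 0.225 0.67 0 0 0'; python3 -m pendant '0 0.035 0.105 0 0 0;0 0.07 0.21 0 0 0;0 0.1 0.31 0 0 0;0 0.135 0.41 0 0 0;0 0.165 0.5 0 0 0;0 0.19 0.58 0 0 0;0 0.21 0.64 0 0 0;0 0.22 0.665 0 0 0'
python3 - <<'E'
from h import *
im,d,c=cam("scene"); np.savez("s3.npz",im=im,d=d,W=pts(d,c)); w=pts(d,c).reshape(-1,3)
i2,_,_=cam("wrist")
cv2.imwrite("pics/s3.png",np.hstack([cv2.resize(im[90:340,160:460],(480,400)),cv2.resize(i2[:250],(320,250)) if 0 else cv2.copyMakeBorder(cv2.resize(i2,(320,240)),0,160,0,0,0)]))
E
```

```text
time: 8.45
ee_pos: [0.4664, 0.3996, 0.1848]
eef_rot: [0.485, 0.516, -0.483, 0.516]
ft_force: [0.4, 0.1, -4.6]
width: 0.0127
time: 9.25
ee_pos: [0.4661, 0.3993, 0.3013]
eef_rot: [0.484, 0.516, -0.483, 0.516]
ft_force: [0.5, -0.3, -4.2]
width: 0.0132
time: 10.05
ee_pos: [0.5332, 0.2332, 0.2988]
eef_rot: [0.483, 0.516, -0.485, 0.516]
ft_force: [0.7, -0.1, -4.6]
width: 0.0129
time: 10.85
ee_pos: [0.5988, 0.0706, 0.299]
eef_rot: [0.484, 0.515, -0.485, 0.515]
ft_force: [-0.2, 1.3, -5.0]
width: 0.0134
```

View pics/s3.png

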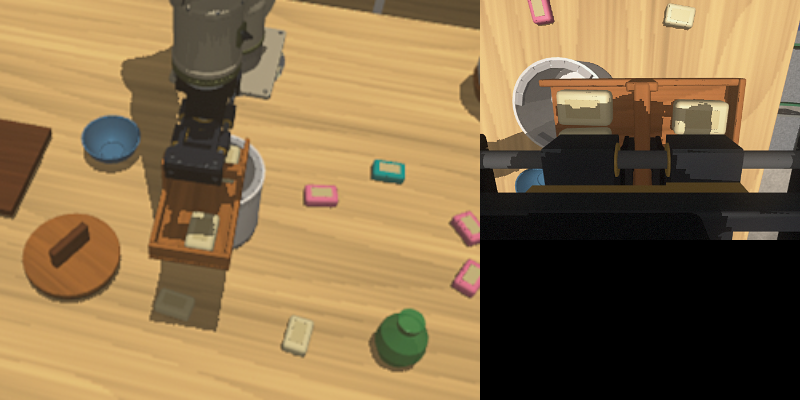

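```bash
cat >> h.py <<'E'
def pour(ths,off=.035,zl=.158,c=(.4545,.063),yaw=np.radians(4.4),tol=None):
    s,p0,R0=st(); u=np.array([np.cos(yaw),np.sin(yaw),0]); z=np.array([0,0,1.]); R00=down(yaw)
    for t in ths:
        a=np.radians(t); cc,ss=np.cos(a),np.sin(a)
        lip=np.array([*c,0])+off*u+np.array([0,0,zl])
        X=cc*u+ss*z; Z=-ss*u+cc*z
        tcp=lip+.115*X+.078*Z-.019*Z
        Rt=R00*R.from_rotvec([0,0,a])
        print(t,tcp.round(3),(R0.inv().apply(tcp-p0)/.25).round(3),((R0.inv()*Rt).as_rotvec()/1.5).round(3))
E
python3 - <<'E'
from h import *
pour([0,5,10,15,20,25,30,35,40])
s=st()[0]; print(s["joint_positions"].round(2),s["ee_pos"])
# lip check from scene: lowest -x tray points
W=np.load("s3.npz")["W"].reshape(-1,3); m=(W[:,2]>.23)&(W[:,2]<.3)&(W[:,0]>.55)&(W[:,0]<.8)&(abs(W[:,1]-.07)<.1); print(rect(W[m]),W[m].min(0),W[m].max(0))
E
```

```text
0 [0.604 0.075 0.217] [ 0.33   0.023 -0.008] [-0.009 -0.     0.001]
5 [0.598 0.074 0.227] [ 0.29   0.    -0.008] [-0.009  0.     0.059]
10 [0.592 0.074 0.236] [ 0.253 -0.025 -0.007] [-0.009  0.001  0.117]
15 [0.585 0.073 0.245] [ 0.219 -0.054 -0.007] [-0.009  0.001  0.175]
20 [0.577 0.072 0.253] [ 0.187 -0.086 -0.006] [-0.009  0.002  0.233]
25 [0.568 0.072 0.26 ] [ 0.157 -0.12  -0.006] [-0.009  0.002  0.291]
30 [0.559 0.071 0.267] [ 0.131 -0.157 -0.005] [-0.009  0.002  0.35 ]
35 [0.55  0.07  0.272] [ 0.109 -0.196 -0.005] [-0.009  0.003  0.408]
40 [0.539 0.07  0.277] [ 0.089 -0.237 -0.004] [-0.009  0.003  0.466]
[ 0.56  0.43 -1.06  1.32  0.37  1.6  -0.38] [0.5985791  0.07217039 0.29940162]
(array([635.9,  73.5, 162.5, 118.6]), 3.9, 2674) [0.551724   0.01355316 0.23123147] [0.71960435 0.13752881 0.299852  ]
```

```bash
python3 -m pendant '0.04 0.005 0 0 0 0;0.1 0.01 0 0 0 0;0.18 0.015 0 0 0 0;0.25 0.02 0 0 0 0;0.28 0.01 0 0 0 0.03;0.29 0 0 0 0 0.06;0.27 -0.01 0 0 0 0.09;0.25 -0.025 0 0 0 0.117'
python3 - <<'E'
from h import *
pour([10,15,18,20,22,24,25,26,28,30,32,35,38,40])
s=st()[0]; print(s["joint_positions"].round(2),s["ft_force"].round(1))
E
```

```text
time: 11.75
ee_pos: [0.5911, 0.0735, 0.2358]
eef_rot: [0.527, 0.472, -0.436, 0.556]
ft_force: [-0.7, 0.7, -3.3]
width: 0.0133
10 [0.592 0.074 0.236] [-0.     0.004 -0.   ] [-0.007  0.001 -0.   ]
15 [0.585 0.073 0.245] [-0.04  -0.018  0.   ] [-0.007  0.002  0.058]
18 [0.58  0.073 0.25 ] [-0.062 -0.033  0.   ] [-0.007  0.002  0.093]
20 [0.577 0.072 0.253] [-0.077 -0.044  0.001] [-0.007  0.002  0.116]
22 [0.574 0.072 0.256] [-0.091 -0.055  0.001] [-0.007  0.002  0.139]
24 [0.57  0.072 0.259] [-0.105 -0.066  0.001] [-0.007  0.002  0.163]
25 [0.568 0.072 0.26 ] [-0.112 -0.072  0.001] [-0.007  0.002  0.174]
26 [0.567 0.072 0.261] [-0.118 -0.079  0.001] [-0.007  0.002  0.186]
28 [0.563 0.071 0.264] [-0.131 -0.091  0.001] [-0.007  0.002  0.209]
30 [0.559 0.071 0.267] [-0.144 -0.104  0.001] [-0.007  0.003  0.232]
32 [0.555 0.071 0.269] [-0.156 -0.118  0.001] [-0.007  0.003  0.256]
35 [0.55  0.07  0.272] [-0.173 -0.138  0.002] [-0.007  0.003  0.29 ]
38 [0.544 0.07  0.275] [-0.189 -0.16   0.002] [-0.007  0.003  0.325]
40 [0.539 0.07  0.277] [-0.199 -0.175  0.002] [-0.007  0.003  0.349]
[ 0.76  0.28 -1.13  1.62  0.31  1.24 -0.35] [-0.7  0.7 -3.3]
```

```bash
python3 -m pendant '-0.02 -0.008 0 0 0 0.03;-0.04 -0.018 0 0 0 0.058;-0.05 -0.025 0 0 0 0.075;-0.06 -0.033 0 0 0 0.093;-0.068 -0.038 0 0 0 0.105;-0.077 -0.044 0 0 0 0.116;-0.077 -0.044 0 0 0 0.116;-0.077 -0.044 0 0 0 0.116'
python3 -m pendant '0 0 0 0 0 0;0 0 0 0 0 0;0 0 0 0 0 0;0 0 0 0 0 0'
python3 - <<'E'
from h import *
a,_,_=cam("scene"); b,_,_=cam("side")
cv2.imwrite("pics/s4.png",np.hstack([cv2.resize(a[120:320,180:400],(440,400)),cv2.resize(b[170:330,200:340],(350,400))]))
E
```

```text
time: 12.55
ee_pos: [0.5774, 0.0719, 0.2536]
eef_rot: [0.565, 0.424, -0.387, 0.592]
ft_force: [0.3, -0.7, -5.0]
width: 0.0134
time: 12.95
ee_pos: [0.5781, 0.0718, 0.2544]
eef_rot: [0.566, 0.424, -0.387, 0.592]
ft_force: [-0.2, 0.5, -5.2]
width: 0.0133
```

View pics/s4.png

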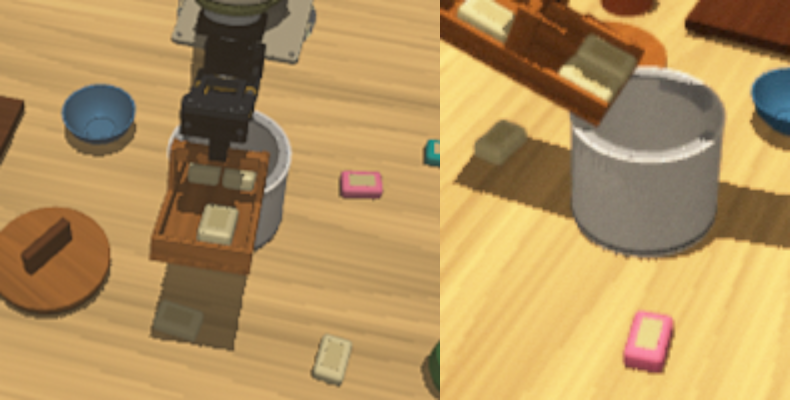

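```bash
python3 -m pendant '-0.007 -0.005 0 0 0 0.012;-0.014 -0.011 0 0 0 0.023;-0.021 -0.017 0 0 0 0.035;-0.028 -0.022 0 0 0 0.047;-0.028 -0.022 0 0 0 0.047;-0.028 -0.022 0 0 0 0.047;-0.028 -0.022 0 0 0 0.047;-0.028 -0.022 0 0 0 0.047'
python3 -m pendant '-0.007 -0.006 0 0 0 0.012;-0.014 -0.012 0 0 0 0.023;-0.021 -0.018 0 0 0 0.035;-0.028 -0.025 0 0 0 0.047;-0.035 -0.032 0 0 0 0.058;-0.035 -0.032 0 0 0 0.058;-0.035 -0.032 0 0 0 0.058;-0.035 -0.032 0 0 0 0.058'
python3 -m pendant '0 0 0 0 0 0;0 0 0 0 0 0;0 0 0 0 0 0;0 0 0 0 0 0'
```

```text
time: 13.85
ee_pos: [0.5707, 0.0714, 0.2593]
eef_rot: [0.581, 0.404, -0.365, 0.605]
ft_force: [0.2, 0.6, -3.6]
width: 0.0135
time: 14.65
ee_pos: [0.5598, 0.0706, 0.264]
eef_rot: [0.598, 0.378, -0.339, 0.621]
ft_force: [1.2, 0.9, -3.0]
width: 0.0134
time: 15.05
ee_pos: [0.5597, 0.0705, 0.2639]
eef_rot: [0.598, 0.378, -0.339, 0.621]
ft_force: [-0.7, -0.1, -2.7]
width: 0.0131
```

```bash
python3 -m pendant '-0.15 0 0 0 0 0;-0.3 0 0 0 0 0;-0.4 0 0 0 0 0;-0.4 0 0 0 0 0'
python3 - <<'E'
from h import *
a,_,_=cam("scene"); b,_,_=cam("side")
cv2.imwrite("pics/s5.png",np.hstack([cv2.resize(a[120:320,180:400],(440,400)),cv2.resize(b[170:330,200:340],(350,400))]))
plan([.7,.1,.3],down(np.radians(4.4)))
E
```

```text
time: 15.45
ee_pos: [0.5117, 0.0676, 0.355]
eef_rot: [0.598, 0.376, -0.338, 0.622]
ft_force: [0.4, 1.5, -3.2]
width: 0.0134
shift [ 0.548  0.567 -0.081] turn [-0.008  0.002 -0.338]
```

View pics/s5.png

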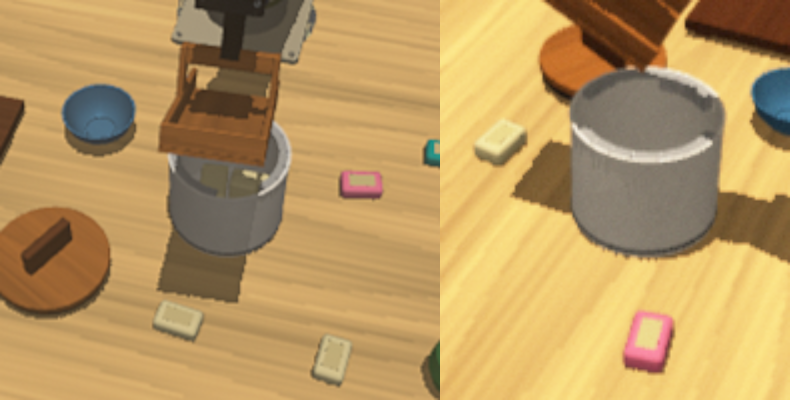

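```bash
python3 -m pendant '0 0 -0.1 0 0 -0.08;0 0 -0.2 0 0 -0.17;0 0 -0.3 0 0 -0.25;0 0 -0.45 0 0 -0.33;0 0 -0.6 0 0 -0.338;0 0 -0.8 0 0 -0.338;0 0 -0.9 0 0 -0.338;0 0 -0.9 0 0 -0.338'
python3 - <<'E'
from h import *
plan([.466,.399,.1],down(np.radians(4.4)))
E
```

```text
time: 16.35
ee_pos: [0.4971, 0.2942, 0.3488]
eef_rot: [0.483, 0.517, -0.484, 0.514]
ft_force: [0.3, -0.0, -3.1]
width: 0.0136
shift [ 0.996 -0.093 -0.424] turn [-0.008 -0.002  0.003]
```

```bash
python3 -m pendant '0 -0.09 -0.2 0 0 0;0 -0.09 -0.42 0 0 0;0.2 -0.09 -0.42 0 0 0;0.4 -0.09 -0.42 0 0 0;0.6 -0.09 -0.42 0 0 0;0.8 -0.09 -0.42 0 0 0;0.95 -0.09 -0.42 0 0 0;0.95 -0.09 -0.42 0 0 0'
python3 -m pendant '0.06 0 0 0 0 0;0.1 0 0 0 0 0;0.13 0 0 0 0 0;0.15 0 0 0 0 0;0.165 0 0 0 0 0;0.17 0 0 0 0 0;0.17 0 0 0 0 0'
```

```text
time: 17.15
ee_pos: [0.4652, 0.3926, 0.1073]
eef_rot: [0.48, 0.517, -0.487, 0.515]
ft_force: [-0.0, -0.7, -2.5]
width: 0.0131
time: 17.85
ee_pos: [0.4677, 0.3954, 0.0715]
eef_rot: [0.484, 0.516, -0.484, 0.516]
ft_force: [0.1, -1.0, -3.6]
width: 0.0134
```

```bash
python3 -m pendant '0.01 0 0 0 0 0;0.018 0 0 0 0 0;0.024 0 0 0 0 0;0.026 0 0 0 0 0;0.026 0 0 0 0 0'
python3 -m pendant '0 0 0 0 0 0;0 0 0 0 0 0;0 0 0 0 0 0;0 0 0 0 0 0;0 0 0 0 0 0;0 0 0 0 0 0;0 0 0 0 0 0' 0.5; python3 -m pendant '-0.2 0 0 0 0 0;-0.4 0 0 0 0 0;-0.6 0 0 0 0 0;-0.8 0 0 0 0 0;-0.8 0 0 0 0 0;-0.8 0 0 0 0 0' 
python3 - <<'E'
from h import *
im,d,c=cam("scene"); W=pts(d,c)
for n,p in dict(b1=(269,281),b2=(347,299)).items(): print(n,rect(pc(p,W,im,22,(.019,.03))))
print(st()[0]["joint_positions"].round(2)); plan([.67,.26,.2],down(np.radians(85.6)));plan([.67,.26,.2],down(np.radians(-94.4)))
E
```

```text
time: 18.35
ee_pos: [0.4677, 0.3955, 0.0651]
eef_rot: [0.484, 0.516, -0.484, 0.516]
ft_force: [-0.4, -0.4, -1.4]
width: 0.0132
time: 19.05
ee_pos: [0.4677, 0.3953, 0.0648]
eef_rot: [0.484, 0.516, -0.484, 0.516]
ft_force: [0.2, 0.4, 0.7]
width: 0.0603
time: 19.65
ee_pos: [0.4678, 0.3958, 0.2658]
eef_rot: [0.484, 0.516, -0.483, 0.516]
ft_force: [0.6, -0.2, -1.0]
width: 0.0655
b1 (array([665.4,  42.6,  62. ,  42.4]), 83.0, 271)
b2 (array([671.2, 259.9,  62.8,  40.9]), -5.1, 294)
[ 0.04  0.53 -1.19  1.35  0.49  1.58 -1.03]
shift [0.258 0.773 0.591] turn [-0.953  0.     0.   ]
shift [0.258 0.773 0.591] turn [ 1.141  0.    -0.   ]
```

```bash
python3 -m pendant '0 0.2 0.12 -0.1 0 0;0 0.4 0.3 -0.2 0 0;0 0.77 0.59 -0.4 0 0;0.05 0.77 0.59 -0.6 0 0;0.1 0.77 0.59 -0.7 0 0;0.15 0.77 0.59 -0.8 0 0;0.2 0.77 0.59 -0.9 0 0;0.2 0.77 0.59 -0.95 0 0' 1
python3 -m pendant '0 0 0 -0.2 0 0;0 0 0 -0.2 0 0;0 0 0 0 0 0;0 0 0 0 0 0'
python3 - <<'E'
from h import *
plan([.671,.26,.2],down(np.radians(85.3)))
im,d,c=cam("wrist"); w=pts(d,c).reshape(-1,3); b=im.reshape(-1,3).astype(int)
m=(abs(w[:,0]-.671)<.06)&(abs(w[:,1]-.26)<.06)&(w[:,2]>.018)&(w[:,2]<.03); print(rect(w[m]))
print(st()[0]["joint_positions"].round(2))
E
```

```text
time: 20.5
ee_pos: [0.6684, 0.2594, 0.2105]
eef_rot: [0.105, 0.701, -0.107, 0.698]
ft_force: [-0.1, 0.4, -0.6]
width: 0.087
time: 20.9
ee_pos: [0.6686, 0.2601, 0.2125]
eef_rot: [0.109, 0.699, -0.11, 0.698]
ft_force: [-0.2, -0.5, 0.2]
width: 0.0865
shift [0.05  0.003 0.009] turn [-0.153 -0.002  0.001]
(array([669.4, 259. ,  63.6,  41.8]), -5.3, 1969)
[ 0.2   0.84 -1.26  1.1   0.8   1.67  0.43]
```

```bash
python3 -m pendant '0.1 0 0 -0.08 0 0;0.25 0 0.006 -0.153 0 0;0.42 0 0.006 -0.153 0 0;0.58 0 0.006 -0.153 0 0;0.7 0 0.006 -0.153 0 0;0.78 0 0.006 -0.153 0 0;0.82 0 0.006 -0.153 0 0;0.825 0 0.006 -0.153 0 0'
python3 -m pendant '0 0 0 0 0 0;0 0 0 0 0 0;0 0 0 0 0 0;0 0 0 0 0 0;0 0 0 0 0 0;0 0 0 0 0 0;0 0 0 0 0 0;0 0 0 0 0 0' -1 20;  python3 -m pendant '0 0 0 0 0 0;0 0 0 0 0 0'
python3 -m pendant '-0.2 0 0 0 0 0;-0.4 0 0 0 0 0;-0.6 0 0 0 0 0;-0.8 0 0 0 0 0;-0.95 0 0 0 0 0;-0.95 0 0 0 0 0'
python3 - <<'E'
from h import *
plan([.4545,.063,.24],down(np.radians(85.3)))
im,d,c=cam("scene"); np.savez("s6.npz",im=im,d=d,W=pts(d,c)); w=pts(d,c).reshape(-1,3); dd=np.hypot(w[:,0]-.4545,w[:,1]-.063)
m=(dd<.06)&(w[:,2]>.0)&(w[:,2]<.1); print(np.percentile(w[m][:,2],[50,90,99]))
E
```

```text
time: 21.75
ee_pos: [0.6702, 0.2598, 0.0076]
eef_rot: [0.027, 0.707, -0.027, 0.706]
ft_force: [0.6, 0.4, -0.0]
width: 0.0871
time: 22.55
ee_pos: [0.6706, 0.26, 0.0086]
eef_rot: [0.027, 0.707, -0.027, 0.707]
ft_force: [-0.5, 0.8, -0.6]
width: 0.0308
time: 22.75
ee_pos: [0.6706, 0.2599, 0.0086]
eef_rot: [0.027, 0.707, -0.027, 0.707]
ft_force: [-0.6, 0.4, -0.5]
width: 0.0147
time: 23.35
ee_pos: [0.6712, 0.2617, 0.2524]
eef_rot: [0.029, 0.704, -0.026, 0.709]
ft_force: [-0.3, -0.4, 1.4]
width: 0.0006
shift [ 0.041 -0.86  -0.803] turn [ 0.003  0.004 -0.003]
[0.0451507  0.06797528 0.07146656]
```

```bash
python3 - <<'E'
from h import *
S=np.load("s6.npz"); w=S["W"].reshape(-1,3);im=S["im"]
b,d,c=cam("wrist"); ww=pts(d,c)
cv2.imwrite("pics/s6.png",np.hstack([cv2.resize(im[140:340,230:450],(440,400)),cv2.resize(b,(360,270),interpolation=3)if 0 else cv2.copyMakeBorder(cv2.resize(b,(360,270)),0,130,0,0,0)]))
E
```

```text
(no output)
```

View pics/s6.png

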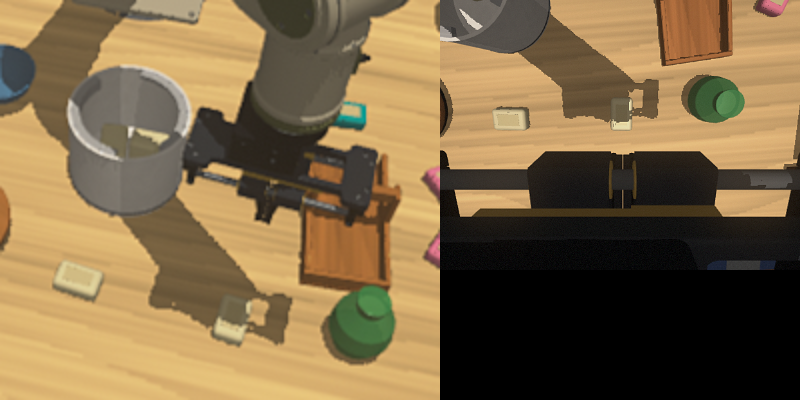

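```bash
python3 - <<'E'
from h import *
im,d,c=cam("wrist"); W=pts(d,c); w=W.reshape(-1,3)
m=(abs(w[:,0]-.671)<.08)&(abs(w[:,1]-.26)<.08)&(w[:,2]>.018)&(w[:,2]<.03); print(rect(w[m]),np.median(w[m][:,2]))
m=(abs(w[:,0]-.66)<.06)&(abs(w[:,1]-.043)<.06)&(w[:,2]>.018)&(w[:,2]<.03); print(rect(w[m]),np.median(w[m][:,2]))
s,p,q=st(); print(p,q.as_matrix().round(2))
# finger pixels in 3d: points near the tool
L=q.inv().apply(w-p); k=(abs(L[:,1])<.12)&(abs(L[:,2])<.1)&(L[:,0]>-.12)&(L[:,0]<.03); print(k.sum(), np.nanmin(L[k],0),np.nanmax(L[k],0))
E
```

```text
(array([669.7, 259. ,  63.7,  41.5]), -5.2, 1691) 0.02329656459785166
(array([662.8,  42.5,  63.8,  41.8]), 84.8, 1677) 0.023481565184974594
[0.67053142 0.25991687 0.24537164] [[-0.    0.08  1.  ]
 [-0.    1.   -0.08]
 [-1.   -0.   -0.  ]]
38657 [-0.11999916 -0.08115735 -0.03840464] [-0.02183542  0.08121154  0.02823219]
```

```bash
cat >> h.py <<'E'
def tip():
    s,p,q=st()
    for n in("scene","side"):
        im,d,c=cam(n); w=pts(d,c).reshape(-1,3); L=q.inv().apply(w-p)
        k=(abs(L[:,1])<.09)&(abs(L[:,2])<.03)&(L[:,0]>-.12)&(L[:,0]<.06)
        print(n,s["width"],k.sum(),np.sort(L[k][:,0])[-8:].round(4), L[k][np.argsort(L[k][:,0])[-3:]].round(3).tolist())
E
python3 -c "from h import *; tip()"
python3 -m pendant '0 0 0 0 0 0;0 0 0 0 0 0;0 0 0 0 0 0;0 0 0 0 0 0;0 0 0 0 0 0;0 0 0 0 0 0;0 0 0 0 0 0;0 0 0 0 0 0' 0; python3 -c "from h import *; tip()"
```

```text
scene 0.0001134764411998431 414 [-0.0238 -0.0237 -0.0237 -0.0226 -0.0218 -0.0215 -0.0211 -0.0205] [[-0.021, -0.006, 0.01], [-0.021, -0.004, 0.009], [-0.02, 0.003, 0.009]]
side 0.0001134764411998431 619 [-0.0226 -0.0224 -0.0217 -0.0213 -0.0208 -0.0205 -0.0203 -0.0184] [[-0.021, -0.01, -0.009], [-0.02, 0.008, -0.011], [-0.018, -0.003, -0.008]]
time: 24.4
ee_pos: [0.6706, 0.26, 0.2461]
eef_rot: [0.027, 0.707, -0.027, 0.707]
ft_force: [-0.2, 0.1, -0.1]
width: 0.043
scene 0.0429538079627688 522 [-0.0219 -0.0219 -0.0213 -0.0213 -0.0211 -0.021  -0.019  -0.0188] [[-0.021, 0.025, 0.01], [-0.019, -0.023, 0.008], [-0.019, -0.025, 0.009]]
side 0.0429538079627688 739 [-0.0224 -0.0219 -0.0218 -0.0218 -0.0206 -0.0205 -0.0205 -0.0201] [[-0.021, -0.022, 0.004], [-0.021, 0.02, -0.009], [-0.02, 0.029, 0.006]]
```

```bash
python3 -c "
from h import *; print(r.grasp_offset); plan([.6697,.259,-.012],down(np.radians(84.8)))"
python3 -m pendant '0.1 0 0 0 0 0;0.25 0 0 0 0 0;0.42 0 0 0 0 0;0.58 0 0 0 0 0;0.74 0 0 0 0 0;0.86 0 0 0 0 0;0.94 0 0 0 0 0;0.96 0 0 0 0 0' 0.6
python3 -m pendant '0.02 0 0 0 0 0;0.04 0 0 0 0 0;0.055 0 0 0 0 0;0.065 0 0 0 0 0;0.065 0 0 0 0 0'
```

```text
0.0187
shift [ 1.033 -0.004 -0.003] turn [0.009 0.    0.   ]
time: 25.3
ee_pos: [0.6698, 0.2593, 0.0039]
eef_rot: [0.027, 0.707, -0.028, 0.706]
ft_force: [0.5, -1.0, 1.2]
width: 0.0694
time: 25.8
ee_pos: [0.6707, 0.2599, -0.01]
eef_rot: [0.027, 0.707, -0.027, 0.707]
ft_force: [0.2, 0.1, 0.1]
width: 0.0697
```

```bash
python3 -m pendant '0.012 0 0 0 0 0;0.012 0 0 0 0 0;0.012 0 0 0 0 0;0.012 0 0 0 0 0;0.012 0 0 0 0 0;0.012 0 0 0 0 0;0.012 0 0 0 0 0;0.012 0 0 0 0 0' -1 20
python3 -m pendant '-0.2 0 0 0 0 0;-0.4 0 0 0 0 0;-0.6 0 0 0 0 0;-0.8 0 0 0 0 0;-0.95 0 0 0 0 0;-0.95 0 0 0 0 0'
python3 - <<'E'
from h import *
plan([.4545,.063,.24],down(np.radians(85.3)))
E
```

```text
time: 26.6
ee_pos: [0.6707, 0.26, -0.013]
eef_rot: [0.027, 0.707, -0.027, 0.707]
ft_force: [-0.1, 0.1, 1.8]
width: 0.0417
time: 27.2
ee_pos: [0.6713, 0.2617, 0.2306]
eef_rot: [0.029, 0.704, -0.026, 0.709]
ft_force: [0.4, 0.1, -0.4]
width: 0.0419
shift [-0.046 -0.859 -0.803] turn [ 0.003  0.004 -0.003]
```

```bash
python3 -m pendant '-0.04 -0.1 -0.1 0 0 0;-0.04 -0.22 -0.2 0 0 0;-0.04 -0.36 -0.34 0 0 0;-0.04 -0.5 -0.47 0 0 0;-0.04 -0.64 -0.6 0 0 0;-0.04 -0.76 -0.71 0 0 0;-0.04 -0.86 -0.8 0 0 0;-0.04 -0.86 -0.8 0 0 0'
python3 -m pendant '0.1 0 0 0 0 0;0.2 0 0 0 0 0;0.3 0 0 0 0 0;0.4 0 0 0 0 0;0.5 0 0 0 0 0;0.57 0 0 0 0 0;0.58 0 0 0 0 0'
python3 -m pendant '0 0 0 0 0 0;0 0 0 0 0 0;0 0 0 0 0 0;0 0 0 0 0 0;0 0 0 0 0 0' 0.35
python3 -m pendant '-0.2 0 0 0 0 0;-0.4 0 0 0 0 0;-0.6 0 0 0 0 0;-0.7 0 0 0 0 0;-0.7 0 0 0 0 0'
python3 - <<'E'
from h import *
plan([.6635,.0425,.2],down(np.radians(-5)));plan([.6635,.0425,.2],down(np.radians(175)))
im,d,c=cam("scene"); W=pts(d,c); print("b1",rect(pc((269,281),W,im,22,(.019,.03)))); print(st()[0]["joint_positions"].round(2))
E
```

```text
time: 28.0
ee_pos: [0.4537, 0.0596, 0.2334]
eef_rot: [0.028, 0.707, -0.029, 0.706]
ft_force: [-0.3, -0.3, 0.9]
width: 0.0418
time: 28.7
ee_pos: [0.4528, 0.061, 0.0872]
eef_rot: [0.027, 0.708, -0.027, 0.705]
ft_force: [-0.3, 1.5, 0.2]
width: 0.0417
time: 29.2
ee_pos: [0.4549, 0.0609, 0.0897]
eef_rot: [0.027, 0.706, -0.028, 0.707]
ft_force: [0.2, -0.2, -0.3]
width: 0.0581
time: 29.7
ee_pos: [0.4564, 0.0612, 0.2676]
eef_rot: [0.027, 0.705, -0.029, 0.709]
ft_force: [-0.5, -0.3, -0.2]
width: 0.0587
shift [ 0.275 -0.009  0.83 ] turn [ 1.053  0.004 -0.002]
shift [ 0.275 -0.009  0.83 ] turn [-1.041  0.002  0.004]
b1 (array([664.8,  44.2,  61.7,  41. ]), 84.8, 252)
[ 1.26 -0.07 -1.4   1.72 -0.06  1.43  1.36]
```

```bash
python3 -m pendant '0 0 0.15 0.1 0 0;0 0 0.35 0.2 0 0;0 0 0.55 0.3 0 0;0 0 0.75 0.4 0 0;0.05 0 0.83 0.5 0 0;0.1 0 0.83 0.6 0 0;0.15 0 0.83 0.7 0 0;0.2 0 0.83 0.8 0 0' 0.6
python3 -m pendant '0 0 0 0.1 0 0;0 0 0 0.2 0 0;0 0 0 0.25 0 0;0 0 0 0.25 0 0'
python3 - <<'E'
from h import *
im,d,c=cam("wrist"); W=pts(d,c); w=W.reshape(-1,3)
m=(abs(w[:,0]-.6635)<.06)&(abs(w[:,1]-.043)<.06)&(w[:,2]>.018)&(w[:,2]<.03); print(rect(w[m]),np.median(w[m][:,2]))
plan([.6635,.0425,-.013],down(np.radians(-5.2)))
E
```

```text
time: 30.55
ee_pos: [0.6613, 0.0463, 0.2104]
eef_rot: [0.366, 0.606, -0.367, 0.603]
ft_force: [-0.6, 0.0, 0.2]
width: 0.0695
time: 30.95
ee_pos: [0.6609, 0.0456, 0.2123]
eef_rot: [0.471, 0.528, -0.472, 0.527]
ft_force: [-0.1, -0.4, 0.3]
width: 0.0697
(array([662.4,  42. ,  63.8,  41.8]), 84.3, 1967) 0.02340773073065112
shift [0.903 0.011 0.013] turn [0.137 0.    0.001]
```

```bash
python3 -m pendant '0.1 0.008 0.013 0.08 0 0;0.25 0.008 0.013 0.14 0 0;0.42 0.008 0.013 0.14 0 0;0.58 0.008 0.013 0.14 0 0;0.72 0.008 0.013 0.14 0 0;0.82 0.008 0.013 0.14 0 0;0.88 0.008 0.013 0.14 0 0;0.9 0.008 0.013 0.14 0 0'
python3 -m pendant '0 0 0 0 0 0;0 0 0 0 0 0;0 0 0 0 0 0;0 0 0 0 0 0;0 0 0 0 0 0;0 0 0 0 0 0;0 0 0 0 0 0;0 0 0 0 0 0' -1 20
python3 -m pendant '-0.2 0 0 0 0 0;-0.4 0 0 0 0 0;-0.6 0 0 0 0 0;-0.8 0 0 0 0 0;-0.95 0 0 0 0 0;-0.95 0 0 0 0 0'
python3 - <<'E'
from h import *
plan([.4545,.063,.24],down(np.radians(-5.2)))
E
```

```text
time: 31.8
ee_pos: [0.6628, 0.0422, -0.0127]
eef_rot: [-0.523, -0.476, 0.524, -0.475]
ft_force: [0.2, 0.0, 1.2]
width: 0.07
time: 32.6
ee_pos: [0.6644, 0.042, -0.0098]
eef_rot: [0.524, 0.474, -0.524, 0.475]
ft_force: [-2.0, -0.1, 5.7]
width: 0.0416
time: 33.2
ee_pos: [0.6659, 0.0431, 0.2332]
eef_rot: [0.527, 0.473, -0.521, 0.477]
ft_force: [0.2, 0.5, -0.2]
width: 0.042
shift [-0.035 -0.849  0.004] turn [-0.005 -0.001 -0.006]
```

```bash
python3 -m pendant '-0.03 -0.1 0 0 0 0;-0.03 -0.25 0 0 0 0;-0.03 -0.42 0 0 0 0;-0.03 -0.58 0 0 0 0;-0.03 -0.72 0 0 0 0;-0.03 -0.82 0 0 0 0;-0.03 -0.85 0 0 0 0;-0.03 -0.85 0 0 0 0'
python3 -m pendant '0.1 0 0 0 0 0;0.2 0 0 0 0 0;0.3 0 0 0 0 0;0.4 0 0 0 0 0;0.5 0 0 0 0 0;0.57 0 0 0 0 0;0.58 0 0 0 0 0'
python3 -m pendant '0 0 0 0 0 0;0 0 0 0 0 0;0 0 0 0 0 0;0 0 0 0 0 0;0 0 0 0 0 0' 0.35
python3 -m pendant '-0.2 0 0 0 0 0;-0.4 0 0 0 0 0;-0.6 0 0 0 0 0;-0.8 0 0 0 0 0;-0.8 0 0 0 0 0'
python3 - <<'E'
from h import *
s,p,q=st(); print(p, s["joint_positions"].round(2))
im,d,c=cam("wrist"); a,da,ca=cam("scene"); np.savez("s7.npz",im=a,W=pts(da,ca)); np.savez("w7.npz",im=im,W=pts(d,c))
w=pts(d,c).reshape(-1,3)
m=(abs(w[:,0]-.455)<.1)&(abs(w[:,1]-.0625)<.1)&(w[:,2]>.138)&(w[:,2]<.152); print(m.sum(),cv2.minEnclosingCircle((w[m][:,:2]*1000).astype(np.float32)))
W=pts(da,ca); w=W.reshape(-1,3);dd=np.hypot(w[:,0]-.4545,w[:,1]-.063); m=(dd<.06)&(w[:,2]>.0)&(w[:,2]<.16); print(np.percentile(w[m][:,2],[50,90,99]))
m=(abs(w[:,0]-.62)<.12)&(abs(w[:,1]+.16)<.12); print("lid",rect(w[m&(w[:,2]>.074)&(w[:,2]<.084)]), cv2.minEnclosingCircle((w[m&(w[:,2]>.029)&(w[:,2]<.038)][:,:2]*1000).astype(np.float32)))
cv2.imwrite("pics/w7.png",np.hstack([cv2.resize(im,(400,300)),cv2.resize(a,(400,300))]))
E
```

```text
time: 34.0
ee_pos: [0.452, 0.0624, 0.2343]
eef_rot: [-0.524, -0.474, 0.524, -0.475]
ft_force: [0.5, -0.4, -0.5]
width: 0.0419
time: 34.7
ee_pos: [0.4517, 0.0632, 0.0871]
eef_rot: [-0.524, -0.476, 0.524, -0.473]
ft_force: [-0.8, -0.3, 0.1]
width: 0.0418
time: 35.2
ee_pos: [0.4528, 0.0628, 0.0898]
eef_rot: [0.524, 0.474, -0.524, 0.475]
ft_force: [-0.1, -0.2, -0.5]
width: 0.0585
time: 35.7
ee_pos: [0.4549, 0.0636, 0.2955]
eef_rot: [0.526, 0.472, -0.522, 0.477]
ft_force: [0.6, 0.2, 0.0]
width: 0.0587
[0.45490284 0.06358889 0.29545347] [ 0.84 -0.06 -1.01  1.68 -0.05  1.48 -0.27]
6534 ((454.7628479003906, 63.20206832885742), 87.69098663330078)
[0.07350345 0.09657893 0.10117043]
lid (array([ 619.7, -159.6,   82.9,   19.9]), -24.7, 142) ((619.2777709960938, -159.64599609375), 88.80323028564453)
```

View pics/w7.png

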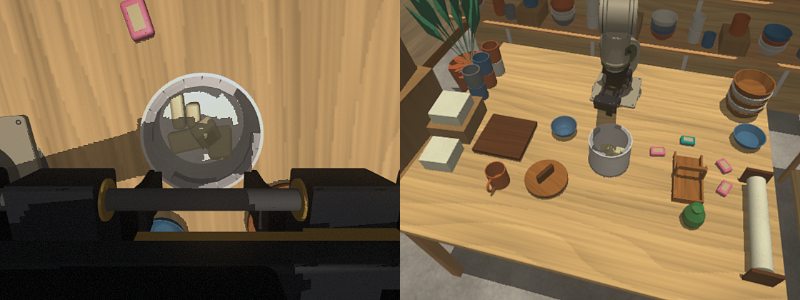

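```bash
python3 - <<'E'
from h import *
for f in("wrist1.npz","w7.npz"):
    w=np.load(f)["W"].reshape(-1,3); d=w[:,:2]-np.array([.4546,.0633]); rr=np.hypot(*d.T); a=np.degrees(np.arctan2(d[:,1],d[:,0]))%360
    for lo in list(range(-14,0,2))+list(range(0,60,2))+list(range(172,240,2)):
        k=(a>=lo%360)&(a<lo%360+2)&(rr>.0725)&(rr<.079)&(w[:,2]<.16)&(w[:,2]>-.01)
        if k.sum(): print(lo,(w[k][:,2]>.135).mean().round(1),end="|")
    print()
s=np.load("w7.npz"); 
from bench import r
print(np.degrees(0))
plan([.617,-.1607,.3],down(np.radians(63.5)));plan([.617,-.1607,.3],down(np.radians(-116.5)))
E
```

```text
-14 0.6|-12 0.7|-10 0.7|-8 0.6|-6 0.6|-4 0.6|-2 0.6|0 0.0|2 0.0|4 0.0|6 0.0|8 0.0|10 0.0|12 0.0|14 0.0|16 0.0|18 0.0|20 0.0|22 0.0|24 0.0|26 0.0|28 0.0|30 0.0|32 0.0|34 0.0|36 0.0|38 0.0|40 0.0|42 0.0|44 0.0|46 0.0|48 0.5|50 0.8|52 0.8|54 0.8|56 0.8|58 0.8|172 0.6|174 0.6|176 0.7|178 0.4|180 0.0|182 0.0|184 0.0|186 0.0|188 0.0|190 0.0|192 0.0|194 0.0|196 0.0|198 0.0|200 0.0|202 0.0|204 0.0|206 0.0|208 0.0|210 0.0|212 0.0|214 0.0|216 0.0|218 0.0|220 0.0|222 0.0|224 0.0|226 0.0|228 0.5|230 0.7|232 0.6|234 0.6|236 0.6|238 0.7|
-14 0.6|-12 0.6|-10 0.6|-8 0.6|-6 0.6|-4 0.7|-2 0.7|0 0.0|2 0.0|4 0.0|6 0.0|8 0.0|10 0.0|12 0.0|14 0.0|16 0.0|18 0.0|20 0.0|22 0.0|24 0.0|26 0.0|28 0.0|30 0.0|32 0.0|34 0.0|36 0.0|38 0.0|40 0.0|42 0.0|44 0.0|46 0.0|48 0.8|50 0.9|52 0.9|54 0.9|56 1.0|58 0.9|172 0.6|174 0.7|176 0.6|178 0.5|180 0.0|182 0.0|184 0.0|186 0.0|188 0.0|190 0.0|192 0.0|194 0.0|196 0.0|198 0.0|200 0.0|202 0.0|204 0.0|206 0.0|208 0.0|210 0.0|212 0.0|214 0.0|216 0.0|218 0.0|220 0.0|222 0.0|226 0.0|228 0.6|230 0.6|232 0.6|234 0.6|236 0.6|238 0.7|
0.0
shift [-0.037  0.742  0.825] turn [-0.805  0.001 -0.001]
shift [-0.037  0.742  0.825] turn [ 1.29e+00 -1.00e-03 -2.00e-03]
```

```bash
python3 -m pendant '-0.04 0.12 0.12 -0.1 0 0;-0.04 0.25 0.3 -0.2 0 0;-0.04 0.4 0.45 -0.3 0 0;-0.04 0.55 0.6 -0.4 0 0;-0.04 0.7 0.75 -0.5 0 0;0 0.74 0.825 -0.6 0 0;0.05 0.74 0.825 -0.7 0 0;0.1 0.74 0.825 -0.8 0 0' 0.4
python3 -m pendant '0.05 0 0 -0.05 0 0;0.15 0 0 -0.05 0 0;0.2 0 0 -0.05 0 0;0.2 0 0 -0.05 0 0'
python3 - <<'E'
from h import *
im,d,c=cam("wrist"); w=pts(d,c).reshape(-1,3)
m=(abs(w[:,0]-.62)<.12)&(abs(w[:,1]+.16)<.12)
h=w[m&(w[:,2]>.075)&(w[:,2]<.084)]; print("lidhandle",rect(h),np.median(h[:,2]))
h=w[m&(w[:,2]>.029)&(w[:,2]<.038)]; print("lidcap",cv2.minEnclosingCircle((h[:,:2]*1000).astype(np.float32)))
plan([.617,-.1607,.1],down(np.radians(63.5))); print(st()[0]["width"],st()[1])
E
```

```text
time: 36.6
ee_pos: [0.6159, -0.161, 0.2613]
eef_rot: [0.163, 0.689, -0.162, 0.687]
ft_force: [0.1, 1.1, -0.2]
width: 0.0608
time: 37.0
ee_pos: [0.6148, -0.1605, 0.2116]
eef_rot: [0.139, 0.695, -0.138, 0.692]
ft_force: [-0.2, -0.2, -0.5]
width: 0.0609
lidhandle (array([ 617.8, -161.5,   83.8,   15.9]), -26.5, 1361) 0.07913103953272534
lidcap ((617.8161010742188, -161.62994384765625), 87.91486358642578)
shift [0.453 0.001 0.007] turn [ 0.046 -0.001  0.   ]
0.06116430359914921 [ 0.61554169 -0.16039565  0.21329974]
```

```bash
python3 -m pendant '0.1 0 0.01 0.046 0 0;0.25 0 0.01 0.046 0 0;0.42 0 0.01 0.046 0 0;0.56 0 0.01 0.046 0 0;0.66 0 0.01 0.046 0 0;0.72 0 0.01 0.046 0 0;0.742 0 0.01 0.046 0 0;0.742 0 0.01 0.046 0 0'
python3 -m pendant '0 0 0 0 0 0;0 0 0 0 0 0;0 0 0 0 0 0;0 0 0 0 0 0;0 0 0 0 0 0;0 0 0 0 0 0;0 0 0 0 0 0;0 0 0 0 0 0' -1 50
python3 - <<'E'
from h import *
print(st()[0]["ft_force"],st()[0]["width"])
y=st()[2].as_matrix()[:,1]; print("jaw yaw",np.degrees(np.arctan2(y[1],y[0])),st()[1]); plan([.617,-.1607,.3],down(np.radians(63.5)))
E
```

```text
time: 37.85
ee_pos: [0.619, -0.1614, 0.0295]
eef_rot: [0.162, 0.688, -0.162, 0.689]
ft_force: [0.3, 0.2, 0.1]
width: 0.0609
time: 38.65
ee_pos: [0.6186, -0.1614, 0.0289]
eef_rot: [0.162, 0.688, -0.162, 0.688]
ft_force: [-0.2, -0.1, 0.9]
width: 0.0158
[-0.210076   -0.06830125  0.90746181] 0.015787246258291983
jaw yaw 63.45324779403727 [ 0.61855904 -0.16142015  0.02885993]
shift [-1.085  0.    -0.007] turn [-0.001  0.    -0.   ]
```

```bash
python3 -m pendant '-0.05 0 0 0 0 0;-0.15 0 0 0 0 0;-0.3 0 0 0 0 0;-0.45 0 0 0 0 0;-0.6 0 0 0 0 0;-0.75 0 0 0 0 0;-0.9 0 0 0 0 0;-1 0 0 0 0 0'
python3 - <<'E'
from h import *
plan([.4546,.0633,.28],down(np.radians(114))); print(st()[0]["ft_force"],st()[0]["width"])
E
```

```text
time: 39.45
ee_pos: [0.6187, -0.161, 0.2826]
eef_rot: [0.162, 0.687, -0.162, 0.689]
ft_force: [0.8, -0.7, -1.8]
width: 0.0155
shift [ 0.008  0.51  -0.988] turn [-0.588  0.002  0.   ]
[ 0.84314768 -0.71315578 -1.76990476] 0.015543268588607918
```

```bash
python3 -m pendant '0 0.05 -0.1 -0.08 0 0;0 0.13 -0.25 -0.16 0 0;0 0.2 -0.4 -0.24 0 0;0 0.28 -0.55 -0.32 0 0;0 0.36 -0.7 -0.4 0 0;0 0.43 -0.84 -0.48 0 0;0 0.49 -0.95 -0.56 0 0;0 0.51 -0.985 -0.588 0 0'
python3 -m pendant '0 0 0 0 0 0;0 0 0 0 0 0;0 0 0 0 0 0'
python3 - <<'E'
from h import *
plan([.4546,.0633,.18],down(np.radians(114))); print(st()[0]["joint_positions"].round(2))
im,d,c=cam("wrist"); b,_,_=cam("side")
w=pts(d,c).reshape(-1,3)
h=w[(abs(w[:,0]-.455)<.12)&(abs(w[:,1]-.063)<.12)&(w[:,2]>.277)&(w[:,2]<.293)]; print("lidcap",rect(h),cv2.minEnclosingCircle((h[:,:2]*1000).astype(np.float32)),np.median(h[:,2]))
cv2.imwrite("pics/w8.png",np.hstack([cv2.resize(im,(400,300)),cv2.resize(b,(400,300))]))
E
```

```text
time: 40.25
ee_pos: [0.4534, 0.0665, 0.2785]
eef_rot: [-0.151, 0.691, 0.149, 0.691]
ft_force: [0.9, -0.3, -0.2]
width: 0.0153
time: 40.55
ee_pos: [0.4555, 0.0618, 0.279]
eef_rot: [-0.146, 0.692, 0.146, 0.692]
ft_force: [-0.2, -0.8, -2.5]
width: 0.0159
shift [ 0.396  0.007 -0.001] turn [-0.002  0.    -0.   ]
[ 1.24 -0.07 -1.38  1.7  -0.07  1.46  1.86]
lidcap (array([436.1,  48.9, 154.9, 135. ]), -30.4, 36236) ((449.910888671875, 59.283573150634766), 86.64344787597656) 0.2836900057043908
```

View pics/w8.png

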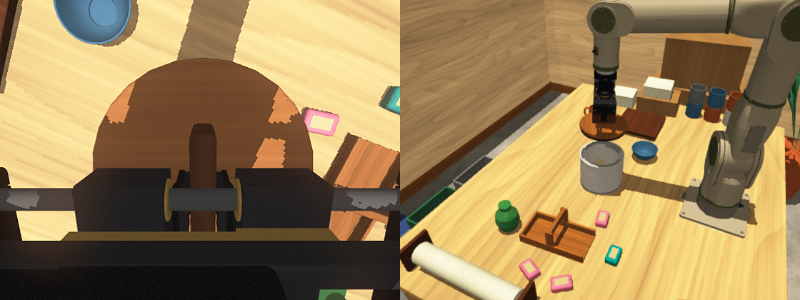

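```bash
python3 -m pendant '0.06 0.005 0 0 0 0;0.14 0.006 0 0 0 0;0.22 0.006 0 0 0 0;0.29 0.006 0 0 0 0;0.34 0.006 0 0 0 0;0.37 0.006 0 0 0 0;0.39 0.006 0 0 0 0;0.39 0.006 0 0 0 0'
python3 -m pendant '0 0 0 0 0 0;0.01 0 0 0 0 0;0.02 0 0 0 0 0;0.03 0 0 0 0 0;0.04 0 0 0 0 0;0.045 0 0 0 0 0;0.05 0 0 0 0 0;0.05 0 0 0 0 0'
python3 -c "
from h import *
s=st()[0];print(s['ft_force'],s['torque']);plan([.4546,.0633,.155],down(np.radians(114)))"
```

```text
time: 41.45
ee_pos: [0.4545, 0.0641, 0.1812]
eef_rot: [-0.147, 0.692, 0.147, 0.692]
ft_force: [0.2, -0.6, -1.4]
width: 0.0155
time: 42.25
ee_pos: [0.4545, 0.0641, 0.1687]
eef_rot: [-0.147, 0.692, 0.147, 0.692]
ft_force: [-0.3, -0.0, -1.6]
width: 0.0156
[-0.31804066 -0.00929574 -1.63046331] [ 0.15193918 -0.14482937  0.01529682]
shift [ 0.055 -0.003 -0.001] turn [-0.  0. -0.]
```

```bash
python3 -m pendant '0.008 0 0 0 0 0;0.016 0 0 0 0 0;0.024 0 0 0 0 0;0.03 0 0 0 0 0;0.03 0 0 0 0 0'; python3 -m pendant '0.008 0 0 0 0 0;0.016 0 0 0 0 0;0.022 0 0 0 0 0;0.022 0 0 0 0 0;0.022 0 0 0 0 0'
```

```text
time: 42.75
ee_pos: [0.4547, 0.064, 0.1615]
eef_rot: [-0.147, 0.692, 0.147, 0.692]
ft_force: [-2.5, -1.0, 4.4]
width: 0.0155
time: 43.25
ee_pos: [0.4549, 0.0641, 0.1564]
eef_rot: [-0.147, 0.691, 0.147, 0.692]
ft_force: [-4.1, -1.8, 9.1]
width: 0.0158
```

```bash
python3 -m pendant '0.004 0 0 0 0 0;0.008 0 0 0 0 0;0.008 0 0 0 0 0'; python3 -m pendant '0 0 0 0.04 0 0;0 0 0 0.08 0 0;0 0 0 0.12 0 0;0 0 0 0.16 0 0;0 0 0 0.2 0 0;0 0 0 0.24 0 0;0 0 0 0.24 0 0'; python3 -c "
from h import *
s,p,q=st();y=q.as_matrix()[:,1];print(s['ft_force'].round(1),s['torque'].round(2),p,np.degrees(np.arctan2(y[1],y[0])))
im,d,c=cam('side');w=pts(d,c).reshape(-1,3)
h=w[(abs(w[:,0]-.455)<.12)&(abs(w[:,1]-.063)<.12)&(w[:,2]>.205-.02)&(w[:,2]<.213)];print(rect(h))"
```

```text
time: 43.55
ee_pos: [0.455, 0.0641, 0.1545]
eef_rot: [-0.147, 0.691, 0.147, 0.692]
ft_force: [-3.6, -1.2, 11.0]
width: 0.0156
time: 44.25
ee_pos: [0.456, 0.0645, 0.1551]
eef_rot: [-0.02, 0.706, 0.02, 0.708]
ft_force: [-0.0, 0.3, 10.9]
width: 0.0156
[-0.   0.3 10.9] [ 0.15 -0.01  0.02] [0.45601799 0.0645279  0.15509214] 93.26400176205568
(array([444.8,  64.3,  66. ,  35.5]), 12.3, 132)
```

```bash
python3 -m pendant '0 0 0 0.05 0 0;0 0 0 0.1 0 0;0 0 0 0.15 0 0;0 0 0 0.2 0 0;0 0 0 0.25 0 0;0 0 0 0.3 0 0;0 0 0 0.35 0 0;0 0 0 0.35 0 0';python3 -m pendant '0 0 0 0.05 0 0;0 0 0 0.1 0 0;0 0 0 0.15 0 0;0 0 0 0.2 0 0;0 0 0 0.25 0 0;0 0 0 0.3 0 0;0 0 0 0.34 0 0;0 0 0 0.34 0 0'; python3 -c "
from h import *
s,p,q=st();y=q.as_matrix()[:,1];print(s['ft_force'].round(1),s['torque'].round(2),p,np.degrees(np.arctan2(y[1],y[0])))"
```

```text
time: 45.1
ee_pos: [0.4561, 0.0645, 0.1551]
eef_rot: [0.165, 0.687, -0.164, 0.689]
ft_force: [0.4, -0.2, 10.6]
width: 0.0155
time: 45.9
ee_pos: [0.456, 0.0645, 0.1551]
eef_rot: [0.333, 0.623, -0.332, 0.625]
ft_force: [0.3, 0.1, 11.1]
width: 0.0156
[ 0.3  0.1 11.1] [0.   0.   0.05] [0.45600777 0.06449999 0.15511819] 33.9625014920824
```

```bash
python3 -m pendant '-0.006 0 0 0 0 0;-0.012 0 0 0 0 0;-0.018 0 0 0 0 0;-0.022 0 0 0 0 0;-0.022 0 0 0 0 0'; python3 -m pendant '-0.004 0 0 0 0 0;-0.008 0 0 0 0 0;-0.012 0 0 0 0 0;-0.016 0 0 0 0 0;-0.02 0 0 0 0 0;-0.02 0 0 0 0 0'; python3 -m pendant '-0.01 0 0 0 0 0;-0.02 0 0 0 0 0;-0.03 0 0 0 0 0;-0.04 0 0 0 0 0;-0.04 0 0 0 0 0;-0.04 0 0 0 0 0'
```

```text
time: 46.4
ee_pos: [0.456, 0.0645, 0.1604]
eef_rot: [0.332, 0.624, -0.331, 0.625]
ft_force: [1.3, 0.5, 5.9]
width: 0.0154
time: 47.0
ee_pos: [0.4543, 0.0639, 0.1641]
eef_rot: [0.332, 0.625, -0.332, 0.624]
ft_force: [0.6, -0.4, -6.4]
width: 0.0157
time: 47.6
ee_pos: [0.4546, 0.064, 0.1743]
eef_rot: [0.332, 0.624, -0.332, 0.625]
ft_force: [-0.2, 0.6, -8.1]
width: 0.0159
```

```bash
python3 -m pendant '-0.05 0 0 0 0 0;-0.12 0 0 0 0 0;-0.2 0 0 0 0 0;-0.28 0 0 0 0 0;-0.34 0 0 0 0 0;-0.38 0 0 0 0 0;-0.4 0 0 0 0 0'
python3 - <<'E'
from h import *
for n in("scene","side"):
    f=np.load(n+"0.npz"); w=f["W"].reshape(-1,3); b=f["im"].reshape(-1,3).astype(int)
    m=(w[:,2]>.024)&(w[:,2]<.036)&(abs(w[:,0]-.45)<.2)&(w[:,1]<-.22)&(w[:,1]>-.6)&(b[:,2]<120)&(np.hypot(w[:,0]-.347,w[:,1]+.172)>.08)
    k=np.zeros(f["im"].shape[:2],np.uint8); k.reshape(-1)[m]=1
    nl,lab,stt,_=cv2.connectedComponentsWithStats(k); i=1+stt[1:,4].argmax(); p=f["W"][lab==i]
    print(n,rect(p),np.median(p[:,2]),np.median(p,0))
s,p,q=st(); print(p,s["ft_force"].round(1))
im,d,c=cam("side"); a,d2,c2=cam("scene"); cv2.imwrite("pics/s9.png",np.hstack([cv2.resize(im[120:330,200:400],(400,420)),cv2.resize(a[100:310,90:290+0],(400,420))]))
for D,C in((d,c),(d2,c2)):
    w=pts(D,C).reshape(-1,3); m=(np.hypot(w[:,0]-.455,w[:,1]-.064)<.1); h=w[m&(w[:,2]<.27)&(w[:,2]>.05)]
    print(h[:,2].min(), [ (z,int(((h[:,2]>z)&(h[:,2]<=z+.005)).sum())) for z in np.arange(.08,.29,.01).round(3)])
E
```

```text
time: 48.3
ee_pos: [0.4548, 0.0642, 0.2754]
eef_rot: [0.332, 0.624, -0.331, 0.625]
ft_force: [-0.6, 0.2, -7.5]
width: 0.016
scene (array([ 449.4, -412.6,  223.8,  220.6]), 1.0, 3487) 0.027949530132437554 [ 0.45794802 -0.409623    0.02794953]
side (array([ 444.8, -413.1,  231.2,  219.5]), -89.3, 1886) 0.029875278778702222 [ 0.44088727 -0.40107772  0.02987528]
[0.45483822 0.06419968 0.27540697] [-0.6  0.2 -7.5]
0.11167077418169147 [(np.float64(0.08), 0), (np.float64(0.09), 0), (np.float64(0.1), 0), (np.float64(0.11), 3), (np.float64(0.12), 71), (np.float64(0.13), 85), (np.float64(0.14), 86), (np.float64(0.15), 85), (np.float64(0.16), 86), (np.float64(0.17), 93), (np.float64(0.18), 85), (np.float64(0.19), 97), (np.float64(0.2), 92), (np.float64(0.21), 93), (np.float64(0.22), 86), (np.float64(0.23), 110), (np.float64(0.24), 101), (np.float64(0.25), 95), (np.float64(0.26), 92), (np.float64(0.27), 0), (np.float64(0.28), 0)]
0.11354751943140838 [(np.float64(0.08), 0), (np.float64(0.09), 0), (np.float64(0.1), 0), (np.float64(0.11), 1), (np.float64(0.12), 56), (np.float64(0.13), 59), (np.float64(0.14), 60), (np.float64(0.15), 67), (np.float64(0.16), 63), (np.float64(0.17), 71), (np.float64(0.18), 66), (np.float64(0.19), 65), (np.float64(0.2), 76), (np.float64(0.21), 78), (np.float64(0.22), 70), (np.float64(0.23), 69), (np.float64(0.24), 61), (np.float64(0.25), 68), (np.float64(0.26), 48), (np.float64(0.27), 0), (np.float64(0.28), 0)]
```

View pics/s9.png

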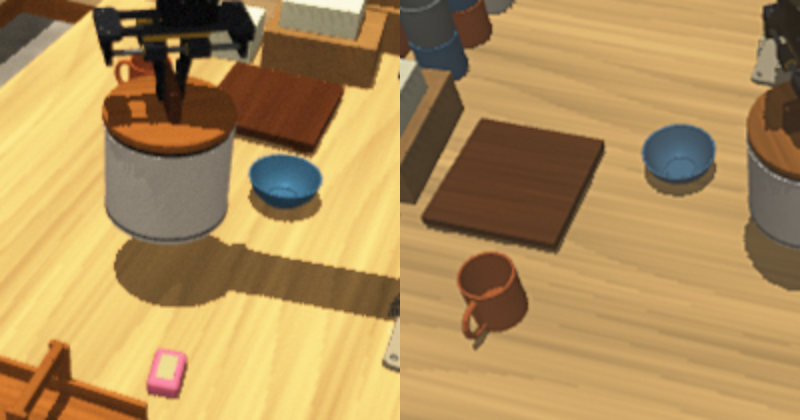

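```bash
python3 - <<'E'
from h import *
f=np.load("scene0.npz"); w=f["W"].reshape(-1,3)
for x in np.arange(.25,.7,.1):
  for y in (-.75,-.65,-.55):
    m=(abs(w[:,0]-x)<.05)&(abs(w[:,1]-y)<.05); print(x.round(2),y,np.nanmax(w[m][:,2]).round(2) if m.any() else None,end="; ")
E
python3 -m pendant '0 -0.015 0.025 0 0 0;0 -0.05 0.075 0 0 0;0 -0.11 0.155 0 0 0;0 -0.18 0.26 0 0 0;0 -0.26 0.37 0 0 0;0 -0.35 0.5 0 0 0;0 -0.44 0.63 0 0 0;0 -0.53 0.76 0 0 0'
python3 -m pendant '0 -0.09 0.13 0 0 0;0 -0.18 0.26 0 0 0;0 -0.26 0.38 0 0 0;0 -0.34 0.49 0 0 0;0 -0.41 0.59 0 0 0;0 -0.46 0.66 0 0 0;0 -0.49 0.7 0 0 0;0 -0.5 0.72 0 0 0'
python3 -m pendant '0 0 0 0 0 0;0 0 0 0 0 0'
python3 -c "
from h import *
plan([.448,-.413,.195],down(np.radians(34)));print(st()[0]['joint_positions'].round(2))"
```

```text
0.25 -0.75 0.16; 0.25 -0.65 0.44; 0.25 -0.55 0.55; 0.35 -0.75 0.15; 0.35 -0.65 0.34; 0.35 -0.55 0.56; 0.45 -0.75 0.15; 0.45 -0.65 0.15; 0.45 -0.55 0.15; 0.55 -0.75 0.15; 0.55 -0.65 0.15; 0.55 -0.55 0.15; 0.65 -0.75 0.0; 0.65 -0.65 0.07; 0.65 -0.55 0.07; time: 49.2
ee_pos: [0.4503, -0.1697, 0.2734]
eef_rot: [0.332, 0.625, -0.332, 0.624]
ft_force: [0.5, -0.2, -5.6]
width: 0.0155
time: 50.0
ee_pos: [0.4476, -0.3879, 0.273]
eef_rot: [0.332, 0.625, -0.332, 0.624]
ft_force: [0.0, 1.4, -7.0]
width: 0.0156
time: 50.2
ee_pos: [0.449, -0.3853, 0.2743]
eef_rot: [0.331, 0.625, -0.331, 0.625]
ft_force: [0.2, 0.2, -6.5]
width: 0.0155
shift [ 0.317 -0.066  0.09 ] turn [ 0.002 -0.    -0.001]
[ 1.23  0.32 -0.76  1.4   0.22  1.51  1.08]
```

```bash
python3 - <<'E'
from h import *
for n in("scene","side"):
    w=np.load(n+"0.npz")["W"].reshape(-1,3)
    m=(w[:,2]>.05)&(w[:,2]<.2)&(w[:,0]>.34)&(w[:,0]<.65)&(w[:,1]<-.44); print("box",np.percentile(w[m][:,1],[97,99.5,100]))
    # board edges: extremes of top-surface along each axis
    m=(w[:,2]>.022)&(w[:,2]<.036)&(abs(w[:,0]-.447)<.05); print("y edges",np.percentile(w[m&(w[:,1]<-.25)&(w[:,1]>-.53)][:,1],[1,99]))
    m=(w[:,2]>.022)&(w[:,2]<.036)&(abs(w[:,1]+.413)<.05); print("x edges",np.percentile(w[m&(w[:,0]>.28)&(w[:,0]<.6)][:,0],[1,99]))
E
```

```text
box [-0.56352004 -0.55955283 -0.55784839]
y edges [-0.52141598 -0.3043486 ]
x edges [0.3416463  0.55810496]
box [-0.56163988 -0.55576538 -0.55111494]
y edges [-0.52240046 -0.30186957]
x edges [0.33692967 0.55204457]
```

```bash
python3 -m pendant '0 -0.02 0.03 0 0 0;0 -0.045 0.06 0 0 0;0 -0.066 0.09 0 0 0;0.06 -0.066 0.09 0 0 0;0.14 -0.066 0.09 0 0 0;0.21 -0.066 0.09 0 0 0;0.26 -0.066 0.09 0 0 0;0.28 -0.066 0.09 0 0 0'
python3 -m pendant '0.01 0 0 0 0 0;0.018 0 0 0 0 0;0.024 0 0 0 0 0;0.028 0 0 0 0 0;0.028 0 0 0 0 0'
python3 -c "
from h import *
plan([.4475,-.4125,.19],down(np.radians(34)))"
```

```text
time: 51.0
ee_pos: [0.4466, -0.4141, 0.2022]
eef_rot: [0.332, 0.625, -0.331, 0.624]
ft_force: [-1.0, 0.5, -6.4]
width: 0.0155
time: 51.5
ee_pos: [0.4475, -0.4147, 0.1974]
eef_rot: [0.332, 0.624, -0.332, 0.625]
ft_force: [-0.2, 0.5, -6.4]
width: 0.0156
shift [ 0.03   0.005 -0.007] turn [ 0.001  0.    -0.   ]
```

```bash
python3 -m pendant '0.006 0.004 -0.006 0 0 0;0.01 0.004 -0.006 0 0 0;0.014 0.004 -0.006 0 0 0;0.018 0.004 -0.006 0 0 0;0.018 0.004 -0.006 0 0 0'
python3 -m pendant '0.003 0 0 0 0 0;0.006 0 0 0 0 0;0.008 0 0 0 0 0;0.008 0 0 0 0 0'
```

```text
time: 52.0
ee_pos: [0.4473, -0.4128, 0.1926]
eef_rot: [0.332, 0.624, -0.332, 0.625]
ft_force: [0.3, 1.1, -6.2]
width: 0.0159
time: 52.4
ee_pos: [0.4475, -0.4128, 0.1909]
eef_rot: [0.332, 0.624, -0.332, 0.625]
ft_force: [0.3, 0.0, -5.1]
width: 0.0154
```

```bash
python3 -m pendant '0.003 0 0 0 0 0;0.006 0 0 0 0 0;0.009 0 0 0 0 0;0.009 0 0 0 0 0'
```

```text
time: 52.8
ee_pos: [0.4481, -0.4132, 0.19]
eef_rot: [0.331, 0.624, -0.332, 0.625]
ft_force: [-1.7, 1.8, 5.9]
width: 0.0156
```

```bash
python3 -m pendant '-0.003 0 0 0 0 0;-0.004 0 0 0 0 0'; python3 -m pendant '0 0 0 0 0 0;0 0 0 0 0 0;0 0 0 0 0 0;0 0 0 0 0 0;0 0 0 0 0 0;0 0 0 0 0 0' 0.3; python3 -m pendant '-0.1 0 0 0 0 0;-0.25 0 0 0 0 0;-0.45 0 0 0 0 0;-0.65 0 0 0 0 0;-0.65 0 0 0 0 0'; python3 -m pendant '0 0.2 -0.3 0 0 0;0 0.4 -0.6 0 0 0;0 0.5 -0.75 0 0 0;0 0.5 -0.75 0 0 0;0 0.5 -0.75 0 0 0'
python3 - <<'E'
from h import *
a,d,c=cam("scene"); W=pts(d,c); w=W.reshape(-1,3)
m=(np.hypot(w[:,0]-.4475,w[:,1]+.4125)<.12)
h=w[m&(w[:,2]>.185)&(w[:,2]<.2)]; print("cap",cv2.minEnclosingCircle((h[:,:2]*1000).astype(np.float32)),np.median(h[:,2]))
h=w[m&(w[:,2]>.232)&(w[:,2]<.25)]; print("handle",rect(h),np.median(h[:,2]))
for n,p,z in [("mug",(136,246),(.08,.1)),("bowl",(229,178),(.043,.055))]: print(n,rect(pc(p,W,a,30,z)))
v=w[(np.hypot(w[:,0]-.62,w[:,1]-.42)<.06)&(w[:,2]>.02)]; v0=np.load("scene0.npz")["W"].reshape(-1,3); v0=v0[(np.hypot(v0[:,0]-.62,v0[:,1]-.42)<.06)&(v0[:,2]>.02)]; print("vase",v.mean(0),v0.mean(0))
t=w[(abs(w[:,0]-.467)<.13)&(abs(w[:,1]-.396)<.09)&(w[:,2]<.06)&(w[:,2]>.03)]; print("tray",rect(t))
b,_,_=cam("side"); cv2.imwrite("pics/end.png",np.hstack([cv2.resize(a,(400,300)),cv2.resize(b,(400,300))]))
E
```

```text
time: 53.0
ee_pos: [0.4481, -0.4132, 0.1908]
eef_rot: [0.332, 0.624, -0.332, 0.625]
ft_force: [-0.3, 1.4, 4.6]
width: 0.0155
time: 53.6
ee_pos: [0.4474, -0.4128, 0.1894]
eef_rot: [0.332, 0.624, -0.331, 0.625]
ft_force: [-0.5, -0.3, 0.8]
width: 0.0532
time: 54.1
ee_pos: [0.4492, -0.4134, 0.3592]
eef_rot: [0.331, 0.621, -0.332, 0.628]
ft_force: [0.8, 0.1, -0.7]
width: 0.0567
time: 54.6
ee_pos: [0.4463, -0.1828, 0.3525]
eef_rot: [0.33, 0.625, -0.33, 0.626]
ft_force: [0.4, 0.1, 0.9]
width: 0.0567
cap ((448.4600524902344, -411.1121520996094), 90.2902603149414) 0.19391034354729486
handle (array([ 450. , -410.3,   83.2,   20.2]), -54.4, 163) 0.23874938647752306
mug (array([ 667.8, -344.6,   79.9,   78.5]), 28.7, 192)
bowl (array([ 346.4, -171.2,  119.7,  117.1]), -0.3, 160)
vase [0.64353432 0.41688661 0.0759948 ] [0.63870432 0.41687497 0.07288323]
tray (array([470.7, 395.7, 232.6, 117.9]), 3.7, 413)
```

View pics/end.png

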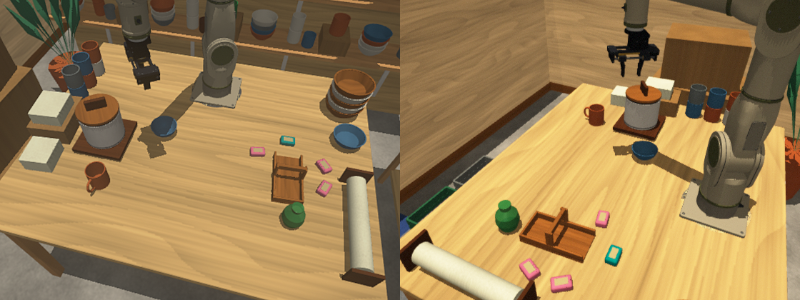

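```bash
python3 - <<'E'
from h import *
from bench import close_job
im,d,c=cam("scene")
for w in (np.load("scene0.npz")["W"].reshape(-1,3),pts(d,c).reshape(-1,3)):
    v=w[(np.hypot(w[:,0]-.62,w[:,1]-.42)<.07)&(w[:,2]>.06)&(w[:,0]>.59)]; print(v.mean(0),v.max(0))
print(close_job())
E
```

```text
[0.66244313 0.42051704 0.08577686] [0.68958912 0.46234916 0.11323129]
[0.66244261 0.42075047 0.08569438] [0.68950547 0.46271721 0.11331935]
the job is handed in; nothing more can be done
None
```

The job is handed in. The packed canister stands upright on the middle of the display board with its lid locked, at about 54 s of robot time. No verdict came back.

- **Soap:** I tipped the three bars off the tray, then put in the two loose cream bars. No cream bars were left on the counter. The pink and turquoise look-alikes were left alone.
- **Tray:** it lies flat and empty on the counter, at about its old place.
- **Lid:** I set it on in line with the slots, pushed it down about 8.5 mm and turned it 80° clockwise. The upward push turned to a pull near the locked height. When I lifted it, the lid carried the whole canister at about 7 N.
- **Placing:** the last pictures put the cap centre at (0.448, −0.411), within 2 mm of the measured board centre (0.4475, −0.4125). The cap top is at 0.194 m, where a locked lid should give 0.196 m.
- **Bystanders:** the mug, bowl and vase are where they were, to about a millimetre. A first, rougher vase check differed by 5 mm, but the cleaner repeat agreed to under 1 mm.

Two grasps missed at first and were repeated without disturbing anything:
- **Tray handle:** I lifted before the fingers had closed.
- **First loose bar:** the fingertips sit about 20 mm behind the reported TCP, so I had not gone low enough.

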